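Fetch the little jar from behind the vases

TASK

The small green jar stands boxed in on the pale teal ware board: without shifting it, first lift the three tall vases off and stand all of them on the slate side board. Then take the jar out and stand it in the middle of the banding wheel, and only after that put each vase back, upright and centred, on the disc of its own colour. Knock nothing over and leave the clay elephant alone.

Things in the scene. Friction and masses are not known exactly. Their poses are not given: they have to be found in the camera images.
- vase_red_mid (a point): Brick-red glazed vase with a narrow neck and flared lip (mouth 36 mm), loose, round, upright, 95 mm high, 50 mm in diameter from 20 to 72 mm above its foot (foot 44 mm), about 0.3 kg. This point is on its axis half-way up, 47.5 mm above its foot; z is up along the axis. It starts on the red disc.
- vase_blue_mid (a point): Blue glazed vase with a wide mouth (46 mm), loose, round, upright, 95 mm high, 50 mm in diameter from 20 to 72 mm above its foot (foot 44 mm), about 0.3 kg. This point is on its axis half-way up, 47.5 mm above its foot; z is up along the axis. It starts on the blue disc.
- vase_cream_mid (a point): Cream-white glazed vase with a thin straight neck (22 mm), loose, round, upright, 95 mm high, 50 mm in diameter from 20 to 72 mm above its foot (foot 44 mm), about 0.3 kg. This point is on its axis half-way up, 47.5 mm above its foot; z is up along the axis. It starts on the cream disc.
- jar_mid (a point): Small green lidded jar, loose but one rigid piece with its lid, 50 mm high with the 14 mm knob, body 44 mm in diameter from 8 to 36 mm above its foot (foot 38 mm), about 0.12 kg. This point is on its axis 25 mm above its foot; z is up. It starts on the wooden ware board, painted pale teal (200 x 230 mm, 15 mm thick, with a rail 40 mm high and 12 mm thick along the edge behind the jar), hemmed in by the three taller vases.
- spot_red: Flat brick-red disc, 64 mm in diameter, 3 mm thick, fixed on the ware board: the place of the red vase. Origin at the centre of its underside, which lies 15 mm above the table; z is up.
- spot_blue: Flat blue disc, 64 mm in diameter, 3 mm thick, fixed on the ware board: the place of the blue vase. Origin at the centre of its underside, which lies 15 mm above the table; z is up.
- spot_cream: Flat cream disc, 64 mm in diameter, 3 mm thick, fixed on the ware board: the place of the cream vase. Origin at the centre of its underside, which lies 15 mm above the table; z is up.
- wheel: Potter's banding wheel, fixed and not turning: round aluminium plate 170 mm in diameter with dark concentric rings on a pedestal. Origin at the centre of its underside on the table; the plate's top is 66 mm above it; z is up.
- side_board: Dark grey slate board lying on the table, fixed, 200 mm (its x) by 250 mm (its y), 12 mm thick. Origin at the centre of its underside; z is up.
- elephant: Unfired clay elephant figure, brown-grey, loose and fragile, about 110 mm long and 75 mm high, standing to one side beyond the boards; to be left alone. Origin under its centre, x towards its trunk.

How it is judged:
On the way, in this order (a step that is already met when the one before it is completed fails the run):
1. all three vases stand released on the slate side board while the jar is still where it was (within 15 mm) (x of vase_red_mid in the frame of side_board between -0.085 and 0.085 m and y of vase_red_mid in the frame of side_board between -0.11 and 0.11 m and z of vase_red_mid in the frame of side_board between 0.052 and 0.066 m and angle between each of vase_red_mid, vase_blue_mid, vase_cream_mid's own z axis and vertical below 0.15 rad and x of vase_blue_mid in the frame of side_board between -0.085 and 0.085 m and y of vase_blue_mid in the frame of side_board between -0.11 and 0.11 m and z of vase_blue_mid in the frame of side_board between 0.052 and 0.066 m and x of vase_cream_mid in the frame of side_board between -0.085 and 0.085 m and y of vase_cream_mid in the frame of side_board between -0.11 and 0.11 m and z of vase_cream_mid in the frame of side_board between 0.052 and 0.066 m and linear speed of each of vase_red, vase_blue, vase_cream below 0.02 m/s and angular speed of each of vase_red, vase_blue, vase_cream below 0.2 rad/s and contact force between each of vase_red, vase_blue, vase_cream and the fingers below 0.1 N and distance of jar_mid from where it was at the start of the episode below 0.015 m), for 0.2 s.
2. the jar stands released in the middle of the wheel while the three vases are still on the side board (horizontal distance between jar_mid and wheel below 0.015 m and z of jar_mid in the frame of wheel between 0.085 and 0.098 m and angle between jar_mid's own z axis and vertical below 0.1 rad and linear speed of jar below 0.02 m/s and angular speed of jar below 0.2 rad/s and contact force between jar and the fingers below 0.1 N and x of vase_red_mid in the frame of side_board between -0.085 and 0.085 m and y of vase_red_mid in the frame of side_board between -0.11 and 0.11 m and z of vase_red_mid in the frame of side_board between 0.052 and 0.066 m and angle between each of vase_red_mid, vase_blue_mid, vase_cream_mid's own z axis and vertical below 0.15 rad and x of vase_blue_mid in the frame of side_board between -0.085 and 0.085 m and y of vase_blue_mid in the frame of side_board between -0.11 and 0.11 m and z of vase_blue_mid in the frame of side_board between 0.052 and 0.066 m and x of vase_cream_mid in the frame of side_board between -0.085 and 0.085 m and y of vase_cream_mid in the frame of side_board between -0.11 and 0.11 m and z of vase_cream_mid in the frame of side_board between 0.052 and 0.066 m), for 0.2 s.
At the end, for the whole second after the job is handed in: The jar stands upright on the banding wheel within 15 mm of its centre, each vase stands upright on the disc of its own colour within 12 mm of the disc's centre, and all are released and at rest (horizontal distance between jar_mid and wheel below 0.015 m and z of jar_mid in the frame of wheel between 0.085 and 0.098 m and angle between each of jar_mid, vase_red_mid, vase_blue_mid, vase_cream_mid's own z axis and vertical below 0.1 rad and linear speed of each of jar, vase_red, vase_blue, vase_cream below 0.02 m/s and angular speed of each of jar, vase_red, vase_blue, vase_cream below 0.2 rad/s and horizontal distance between vase_red_mid and spot_red below 0.012 m and z of vase_red_mid in the frame of spot_red between 0.045 and 0.056 m and horizontal distance between vase_blue_mid and spot_blue below 0.012 m and z of vase_blue_mid in the frame of spot_blue between 0.045 and 0.056 m and horizontal distance between vase_cream_mid and spot_cream below 0.012 m and z of vase_cream_mid in the frame of spot_cream between 0.045 and 0.056 m); the robot touches nothing.
It fails at once if a vase or the jar is tipped by more than about 35 degrees (angle between any of vase_red_mid, vase_blue_mid, vase_cream_mid, jar_mid's own z axis and vertical above 0.6 rad).
It fails at once if the clay elephant is moved by more than 15 mm (distance of elephant from where it was at the start of the episode above 0.015 m).
It also fails if it takes over 150 s, if anything falls off the work surface, if the arm or the gripper's body presses on something with over 40 N, if the wrist force passes 120 N, or if a joint passes its speed limit or range.

ROBOT

A 6-joint arm with a two-finger parallel gripper is mounted at the origin on the work surface. World frame = base frame: x ahead of the robot, y to its left, z up, the work surface at z = 0. Lengths are in m, angles in rad, forces in N, time in s.
With the tool pointing down it reaches from about 0.375 to 0.975 m from the base axis. Payload 3.8 kg.
Tool frame: the origin (TCP) lies midway between the tips of the shut fingers; the grasp point (between the pads) lies 19 mm behind it (bot.grip_point_offset is the z of the grasp point in the tool frame, in m); z points along the fingers, y is the line along which they close (so a half turn about z gives the same grasp; the last joint's range is limited). The gripper opens to 85 mm and grips with 20 to 120 N. Pads are 22 mm wide; open, the fingers measure 114 mm over their backs; the gripper's body (76 mm by 85 mm) begins 54 mm behind the grasp point. The pads swing forward as they close: fully open they stand 13 mm farther back than shut.
Start: joints at [-1.383, 0.264, 1.604, -0, 1.274, -0.037], TCP at [0.15, -0.658, 0.202] pointing down, gripper open.
Joint ranges: [-2.63, 2.63], [-0.94, 2.18], [0.31, 2.57], [-1.31, 4.45], [0, 2.66], [-2.55, 2.55]. Speed limits (rad/s): [2.57, 2.57, 3.14, 3.14, 3.14, 3.14].

INTERFACE

Orientations are given as a rotation vector (axis times angle).
In Python, from workcell import sensors, optics, order, bot gives the robot as it stands.
- The arm moves only by the tool play_rows, never from a script. Its argument "commands" is a list of rows, each a list of 6 numbers: the shift along the tool's x, y, z in cm, then the turn, a rotation vector about the tool's x, y, z in rad. In form: [[dx, dy, dz, wx, wy, wz], ...]. A call has 1 to 5 rows; each row shifts and turns the commanded pose from where the row before left it, along the tool's axes as they then stand; what a row does not reach is not made up. A row lasts 1/12 s, in which the tool goes at most 41.7 mm and 7.16 degrees, less where a joint would pass 70% of its speed; a pose out of reach is approached as far as the arm can. A call with a gripper value outside its range is refused whole. "grip" is the closure, from 0 (fully open) to 1 (shut), set as the call begins (left out, the last holds). The fingers move at their own pace and stop on an object; "force" is the grip in N (left out, the last holds). Time passes only in rows, so rows that do not move let the fingers close. It gives the time, the measured TCP pose, the force, the opening and the grip force at its end, in the units of the state.
- sensors.read_state(): the state, without advancing time (a new reading comes with each control period).
- optics.read_camera(name): name is "scene" or "top"; returns the picture (480x640x3 uint8, red, green, blue); there is no depth.
- optics.camera_info(name): a dict with "mtx" (3x3 intrinsics, pixels), "R" (3x3) and "t" (3): a world point X has camera coordinates R X + t. Camera axes: x right, y down, z forward; pixel columns grow to the right and rows downward; lengths in m; the calibration is good to about 2 mm. A picture is of the moment at which its call begins. camera_info takes no time and is no camera call.
- order.finish_job(): hands the job in; it is judged then, once.
The state is a dict: "time": time; "q": joint angles; "joint_vel": joint speeds; "joint_torque": joint torques, N m; "tool_pos": TCP position; "tcp_rot": TCP orientation; "wrist_force": force on the tool from outside, world axes, zero at the start; "torque": the same for the moment, N m; "width": opening from 0.0 (shut) to 1.0 (fully open); "grip_force": force on a finger pad.
Only numpy, scipy, OpenCV 4.12 (cv2) and the standard library are available. Lean on these libraries where they do the work, as an engineer would, in place of code of your own. Each camera call takes 0.05 s, during which the arm holds its last target. There are 200 camera calls.

## Working session

There is one attempt and no reset: what is moved stays moved. The work goes in short steps, Python scripts to look and compute and a tool call to move; the robot and the scene stay as the last step left them, time stands still between calls to the robot, and variables do not carry over. Pictures are saved under pics/ and viewed, at most 14 in all, crops included, and the job is handed in when it is done.

Besides the shell and the picture viewer there is one more tool, called after ">>>" by a JSON object that holds its "op" and its "data". play_rows: Moves the arm, as the interface text tells. Its arguments: {"type":"object","properties":{"commands":{"type":"array","items":{"type":"array","items":{"type":"number"}}},"grip":{"type":"number"},"force":{"type":"number"}},"required":["commands"]}

```bash
ls; mkdir -p pics; python3 - <<'E'
from workcell import sensors, optics, order, bot
import cv2
for n in ("scene","top"):
    im=optics.read_camera(n); cv2.imwrite(f"pics/{n}0.png",im[...,::-1]); c=optics.camera_info(n); print(c)
    cv2.imwrite(f"{n}0_raw.png",im[...,::-1])
print(sensors.read_state(), bot.grip_point_offset)
E
```

```text
pics
{'mtx': array([[479.03164449,   0.        , 324.37391406],
       [  0.        , 479.03164449, 243.1854022 ],
       [  0.        ,   0.        ,   1.        ]]), 'R': array([[-0.61939029,  0.78506174, -0.00580764],
       [ 0.57482693,  0.44845802, -0.68444095],
       [-0.53472392, -0.42727446, -0.72904517]]), 't': array([ 0.38872653, -0.27896772,  1.28941941])}
{'mtx': array([[490.29498027,   0.        , 316.09740173],
       [  0.        , 490.29498027, 233.31263271],
       [  0.        ,   0.        ,   1.        ]]), 'R': array([[-0.00854099, -0.99976091,  0.02012916],
       [-0.98602776,  0.00507128, -0.16650389],
       [ 0.166362  , -0.02127002, -0.98583532]]), 't': array([-0.0224462 ,  0.61662544,  0.87290009])}
{'time': 0.1, 'q': array([-1.38289677e+00,  2.64705567e-01,  1.60526855e+00, -1.72702764e-05,
        1.27368328e+00, -3.69207334e-02]), 'joint_vel': array([-0.00086587, -0.00013521, -0.00294545, -0.00152174, -0.00197796,
       -0.00129994]), 'joint_torque': array([ 1.37360198e-04, -5.16707754e+01, -3.68588734e+01, -4.13576595e-05,
        6.27800226e-03, -2.16228460e-05]), 'tool_pos': array([ 0.15032062, -0.65730059,  0.20105107]), 'tcp_rot': array([-3.11971936e+00, -3.52180732e-01,  2.70281935e-04]), 'wrist_force': array([0.24487665, 0.11700059, 0.50819278]), 'torque': array([-0.03342199,  0.04918829,  0.00163385]), 'grip_force': 0.0, 'width': 0.999180002829582} -0.0187
```

View pics/scene0.png

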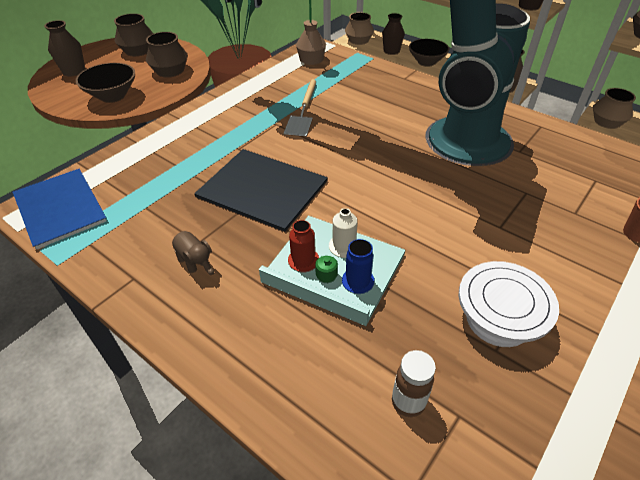

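View pics/top0.png

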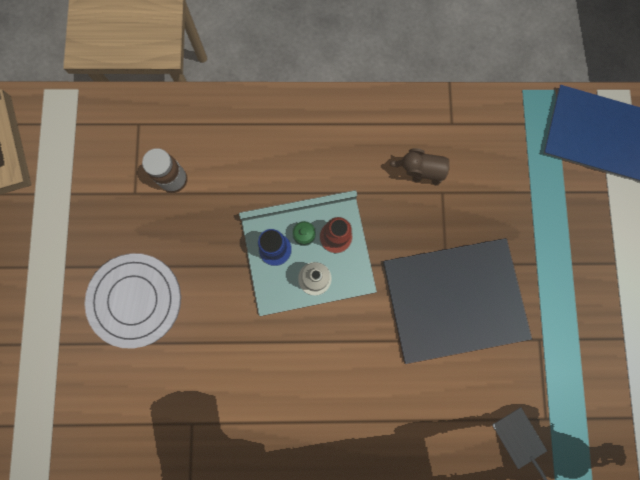

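The scene view shows the vases at (302,245), (345,230) and (358,265), with the jar at (326,268). In the top view the wheel is near (132,300), the vases are at (338,235), (272,246) and (315,277), the jar is at (304,233), the slate is near (457,300) and the elephant is at (425,165). I'll zoom in next.

```bash
cat > h.py <<'E'
import numpy as np, cv2
from workcell import sensors, optics, order, bot
def ray(n,uv):
    c=optics.camera_info(n); R,t=c["R"],c["t"]
    d=R.T@np.linalg.solve(c["mtx"],[uv[0],uv[1],1.0]); return -R.T@t,d
def plane(n,uv,z):
    o,d=ray(n,uv); return o+d*(z-o[2])/d[2]
def tri(a,b):
    A=np.zeros((3,3));v=np.zeros(3)
    for n,uv in (("scene",a),("top",b)):
        o,d=ray(n,uv);d=d/np.linalg.norm(d);P=np.eye(3)-np.outer(d,d);A+=P;v+=P@o
    return np.linalg.solve(A,v)
def proj(n,X):
    c=optics.camera_info(n);p=c["mtx"]@(c["R"]@np.array(X)+c["t"]);return p[:2]/p[2]
def grab(n,f=None):
    im=optics.read_camera(n)[...,::-1].copy()
    if f: cv2.imwrite(f,im)
    return im
def blob(mask,k=0):
    n,l,s,c=cv2.connectedComponentsWithStats(mask.astype(np.uint8)); i=1+np.argsort(-s[1:,4])[k]
    return (l==i),s[i],c[i]
E
python3 - <<'E'
from h import *
s=cv2.imread("pics/scene0.png");t=cv2.imread("pics/top0.png")
a=cv2.resize(s[200:330,255:410],None,fx=5,fy=5,interpolation=cv2.INTER_NEAREST)
a=cv2.resize(s[200:300,275:395],(480,400),interpolation=cv2.INTER_CUBIC)
b=cv2.resize(t[210:310,250:330+30],(440,400),interpolation=cv2.INTER_CUBIC)[:,:320+120]
cv2.imwrite("pics/crop_s.png",cv2.resize(s[200:325,260:410],(720,600),interpolation=cv2.INTER_CUBIC))
cv2.imwrite("pics/crop_t.png",cv2.resize(t[190:315,235:385],(720,600),interpolation=cv2.INTER_CUBIC))
# boards
h=cv2.cvtColor(t,cv2.COLOR_BGR2HSV)
g=t.astype(int)
m=(g.max(2)<75)&(g.max(2)-g.min(2)<20)
m[:230]=0;m[370:]=0;m[:,:380]=0;m[:,535:]=0
bm,st,c=blob(m); cs=cv2.findContours(bm.astype(np.uint8),0,1)[0][0]
box=cv2.boxPoints(cv2.minAreaRect(cs)); P=[plane("top",p,0.012) for p in box]
print("slate",box.round(),np.round(P,4),np.mean(P,0))
# wheel
m=(g.min(2)>110)&(g.max(2)-g.min(2)<30); m[:240]=0;m[:,:78]=0;m[:,190:]=0;m[360:]=0
bm,st,c=blob(m);cs=max(cv2.findContours(bm.astype(np.uint8),0,1)[0],key=len)
e=cv2.fitEllipse(cs);print("wheel",st,e,plane("top",e[0],0.066))
# teal board
m=(h[...,0]>75)&(h[...,0]<95)&(h[...,1]>25)&(h[...,2]>110);m[:,:230]=0;m[:,385:]=0
bm,st,c=blob(m);cs=max(cv2.findContours(bm.astype(np.uint8),0,1)[0],key=len)
print("teal",st,cv2.approxPolyDP(cs,6,True)[:,0].tolist())
E
```

```text
slate [[380. 261.]
 [387. 260.]
 [405. 362.]
 [399. 363.]] [[ 0.568  -0.1529  0.012 ]
 [ 0.5702 -0.1657  0.012 ]
 [ 0.3755 -0.194   0.012 ]
 [ 0.3735 -0.1816  0.012 ]] [ 0.47178583 -0.17355053  0.012     ]
wheel [  84  253   97   96 6863] ((132.0079803466797, 300.53350830078125), (91.84517669677734, 97.53289031982422), 48.17221450805664) [0.49297092 0.30640585 0.066     ]
teal [ 242  199  134  117 7062] [[354, 199], [242, 222], [245, 234], [275, 228], [285, 235], [290, 223], [334, 216], [352, 225], [353, 241], [341, 253], [291, 243], [279, 266], [248, 253], [261, 315], [375, 291]]
```

View pics/crop_s.png

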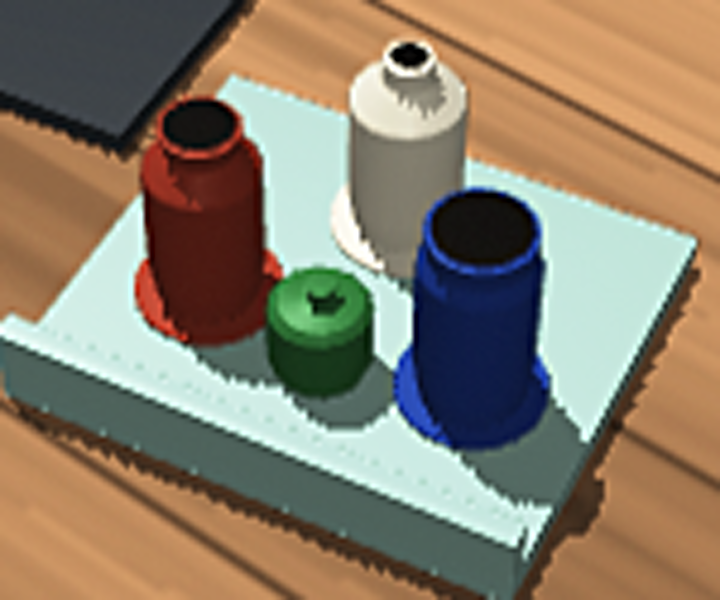

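View pics/crop_t.png

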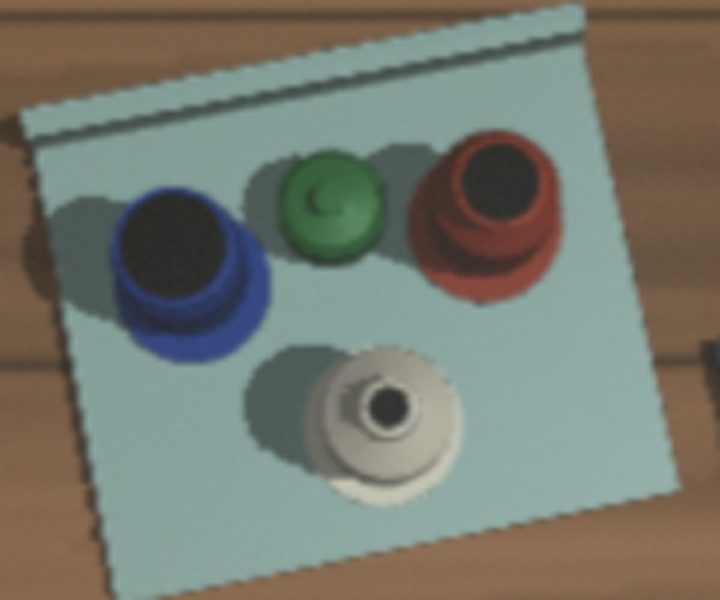

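Crop readings at 4.8x:

| Item | Scene crop | Top crop |
|---|---|---|
| Red mouth | (201,127) | (501,180) |
| Cream mouth | (410,57) | (388,408) |
| Blue mouth | (484,231) | (172,244) |
| Jar | (322,300) | (330,200) |

The rail runs along the far side (+x).

```bash
python3 - <<'E'
from h import *
S=lambda u,v:(u/4.8-.4+260,v/4.8-.4+200); T=lambda u,v:(u/4.8-.4+235,v/4.8-.4+190)
for n,a,b in (("red",(201,127),(501,180)),("cream",(410,57),(388,408)),("blue",(484,231),(172,244))):
    print(n,tri(S(*a),T(*b)).round(4),plane("scene",S(*a),.113).round(4),plane("top",T(*b),.113).round(4))
print("jar",tri(S(322,290),T(329,198)).round(4),plane("top",T(329,198),.065).round(4), plane("top",T(331,208),.045).round(4))
# board corners top: near-left, near-right; rail top z .055
for n,p,z in (("nl",(116,600),.015),("nr",(680,489),.015),("fl_rail",(20,110),.055),("fr_rail",(583,5),.055)): print(n,plane("top",T(*p),z).round(4))
for p in ((385,261),(508,239),(530,340),(405,361)): print("slate",plane("top",p,.012).round(4))
# same via scene slate corners
for p in ((195,192),(243,151),(327,179),(286,225)): print("slateS",plane("scene",p,.012).round(4))
print("eleph",plane("top",(425,168),.03).round(3),plane("top",(448,185),.0).round(3))
im=cv2.imread("pics/scene0.png").astype(int)
m=(im.min(2)>140)&(im.max(2)-im.min(2)<25);m[:255]=0;m[350:]=0;m[:,:455]=0;m[:,565:]=0
bm,st,c=blob(m);cs=max(cv2.findContours(bm.astype(np.uint8),0,1)[0],key=len)
cs=cv2.convexHull(cs);print(st);e=cv2.fitEllipse(cs);print("wheel scene",e,plane("scene",e[0],.066))
P=np.array([plane("scene",p,.066) for p in cs[:,0].astype(float)]);print((P.min(0)+P.max(0))/2,np.ptp(P,axis=0))
E
```

```text
red [ 0.6161 -0.0647  0.1149] [ 0.6142 -0.065   0.113 ] [ 0.6171 -0.0658  0.113 ]
cream [ 0.5331 -0.0232  0.115 ] [ 0.5311 -0.024   0.113 ] [ 0.5335 -0.0236  0.113 ]
blue [0.5931 0.0554 0.115 ] [0.5911 0.0552 0.113 ] [0.5939 0.0548 0.113 ]
jar [ 0.6188 -0.0017  0.0642] [ 0.619  -0.0023  0.065 ] [ 0.6185 -0.003   0.045 ]
nl [0.4662 0.0831 0.015 ]
nr [ 0.5083 -0.1426  0.015 ]
fl_rail [0.6565 0.119  0.055 ]
fr_rail [ 0.6983 -0.1037  0.055 ]
slate [ 0.5676 -0.1619  0.012 ]
slate [ 0.6098 -0.4076  0.012 ]
slate [ 0.4138 -0.4356  0.012 ]
slate [ 0.3772 -0.1937  0.012 ]
slateS [ 0.606  -0.4056  0.012 ]
slateS [ 0.4209 -0.4312  0.012 ]
slateS [ 0.377  -0.1895  0.012 ]
slateS [ 0.5572 -0.1629  0.012 ]
eleph [ 0.751 -0.245  0.03 ] [ 0.724 -0.298  0.   ]
[ 459  262  100   78 5519]
wheel scene ((508.8497619628906, 300.1416015625), (72.43003845214844, 103.53767395019531), 112.36463928222656) [0.49612544 0.31046139 0.066     ]
[0.49183443 0.30663648 0.066     ] [1.68678924e-01 1.69393386e-01 2.22044605e-16]
```

Positions found:

| Item | x (m) | y (m) |
|---|---|---|
| Red vase | 0.616 | -0.065 |
| Cream vase | 0.533 | -0.0235 |
| Blue vase | 0.5925 | 0.055 |
| Jar | 0.618 | -0.0025 |
| Wheel | 0.4925 | 0.3065 |
| Slate (yaw 0.17 rad) | 0.491 | -0.299 |

I'll turn the tool so it closes along world x. After that, tool x, y and z are world +y, +x and -z.

>>> {"op": "play_rows", "data": {"commands": [[0,0,0,0,0,-0.12],[0,0,0,0,0,-0.12],[0,0,0,0,0,-0.12],[0,0,0,0,0,-0.12],[0,0,0,0,0,-0.12]], "grip": 0, "force": 40}}

```text
time: 0.52
tool_pos: [0.1503, -0.6576, 0.2015]
tcp_rot: [-2.873, -1.267, -0.0]
wrist_force: [1.8, -0.4, 0.1]
width: 0.997
grip_force: 0.0
```

>>> {"op": "play_rows", "data": {"commands": [[0,0,0,0,0,-0.12],[0,0,0,0,0,-0.12],[0,0,0,0,0,-0.12],[0,0,0,0,0,-0.12],[0,0,0,0,0,-0.12]]}}

```text
time: 0.93
tool_pos: [0.1504, -0.6576, 0.2015]
tcp_rot: [-2.371, -2.06, -0.001]
wrist_force: [0.9, -0.1, 0.0]
width: 1.002
grip_force: 0.0
```

>>> {"op": "play_rows", "data": {"commands": [[0,0,0,0,0,-0.12],[0,0,0,0,0,-0.026],[0,0,0,0,0,0]]}}

```text
time: 1.18
tool_pos: [0.1504, -0.6576, 0.2015]
tcp_rot: [-2.22, -2.221, -0.001]
wrist_force: [-0.4, -0.1, -0.3]
width: 0.998
grip_force: 0.0
```

>>> {"op": "play_rows", "data": {"commands": [[2.96,2.33,0,0,0,0],[2.96,2.33,0,0,0,0],[2.96,2.33,0,0,0,0],[2.96,2.33,0,0,0,0],[2.96,2.33,0,0,0,0]]}}

```text
time: 1.6
tool_pos: [0.2675, -0.5084, 0.2018]
tcp_rot: [-2.223, -2.219, -0.001]
wrist_force: [0.3, -0.9, 0.5]
width: 1.0
grip_force: 0.0
```

>>> {"op": "play_rows", "data": {"commands": [[2.96,2.33,0,0,0,0],[2.96,2.33,0,0,0,0],[2.96,2.33,0,0,0,0],[2.96,2.33,0,0,0,0],[2.96,2.33,0,0,0,0]]}}

```text
time: 2.02
tool_pos: [0.3841, -0.3603, 0.2021]
tcp_rot: [-2.223, -2.22, -0.0]
wrist_force: [0.6, 0.2, 0.0]
width: 1.0
grip_force: 0.0
```

>>> {"op": "play_rows", "data": {"commands": [[2.96,2.33,0,0,0,0],[2.96,2.33,0,0,0,0],[2.96,2.33,0,0,0,0],[2.96,2.33,0,0,0,0],[2.96,2.33,0,0,0,0]]}}

```text
time: 2.43
tool_pos: [0.5006, -0.2122, 0.2022]
tcp_rot: [-2.223, -2.22, 0.0]
wrist_force: [0.2, -0.7, -0.3]
width: 0.999
grip_force: 0.0
```

>>> {"op": "play_rows", "data": {"commands": [[2.96,2.33,0,0,0,0],[2.96,2.33,0,0,0,0],[2.96,2.33,0,0,0,0],[2.96,2.33,0,0,0,0],[0,0,0,0,0,0]]}}

```text
time: 2.85
tool_pos: [0.5964, -0.0902, 0.202]
tcp_rot: [-2.217, -2.225, -0.005]
wrist_force: [-0.8, -0.6, 0.4]
width: 0.995
grip_force: 0.0
```

>>> {"op": "play_rows", "data": {"commands": [[2.52,1.96,0,0,0,0],[0,0,2.5,0,0,0],[0,0,2.5,0,0,0],[0,0,0,0,0,0]]}}

```text
time: 3.18
tool_pos: [0.6086, -0.0695, 0.1463]
tcp_rot: [-2.216, -2.216, 0.01]
wrist_force: [-1.6, -0.7, -1.7]
width: 1.0
grip_force: 0.0
```

>>> {"op": "play_rows", "data": {"commands": [[0,0,0,0,0,0],[0,0,0,0,0,0]]}}

```text
time: 3.35
tool_pos: [0.6128, -0.0709, 0.153]
tcp_rot: [2.222, 2.22, 0.0]
wrist_force: [-0.3, 0.0, 0.5]
width: 1.0
grip_force: 0.0
```

>>> {"op": "play_rows", "data": {"commands": [[0.6,0.3,0,0,0,0],[0,0,2,0,0,0],[0,0,2,0,0,0],[0,0,2,0,0,0],[0,0,0,0,0,0]]}}

```text
time: 3.77
tool_pos: [0.6137, -0.064, 0.0896]
tcp_rot: [-2.219, -2.218, 0.004]
wrist_force: [-1.4, 0.1, -1.8]
width: 1.0
grip_force: 0.0
```

>>> {"op": "play_rows", "data": {"commands": [[0,0,2,0,0,0],[0,0,2,0,0,0],[0,0,0,0,0,0],[0,0,0,0,0,0]]}}

```text
time: 4.1
tool_pos: [0.6158, -0.0644, 0.053]
tcp_rot: [-2.222, -2.221, 0.0]
wrist_force: [0.6, -0.5, 0.6]
width: 1.002
grip_force: 0.0
```

```bash
python3 - <<'E'
from h import *
s=grab("scene");t=grab("top")
a=cv2.resize(s[170:320,230:400],(400,353));b=cv2.resize(t[170:320,235:405],(400,353))
cv2.imwrite("pics/g1.png",np.hstack([a,b]))
E
```

```text
(no output)
```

View pics/g1.png

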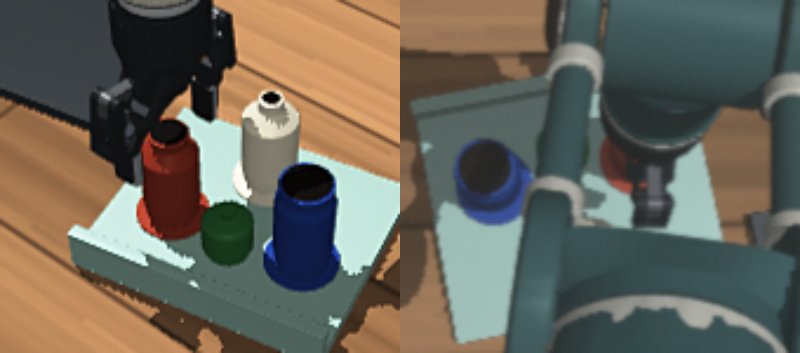

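The scene crop shows the gripper at about (160,100), with the red mouth at (170,130) still visible in front of it. I'll check by projection before closing.

```bash
python3 - <<'E'
from h import *
st=sensors.read_state();print(st["tool_pos"],st["q"])
k=400/170
for nm,X in (("tcp",(.616,-.064,.053)),("f+x",(.666,-.064,.075)),("f-x",(.566,-.064,.075)),("body",(.616,-.064,.13)),("mouth",(.6161,-.0647,.113))):
    for n,o in (("scene",(230,170)),("top",(235,170))):
        print(nm,n,((proj(n,X)-o)*k).round())
E
```

```text
[ 0.61745956 -0.06466727  0.05463561] [-1.44496285e-01  2.89370700e-01  1.86082732e+00  5.44035036e-05
  9.88173236e-01 -1.44286533e-01]
tcp scene [171. 184.]
tcp top [237. 149.]
f+x scene [129. 202.]
f+x top [238.  82.]
f-x scene [207. 133.]
f-x top [240. 208.]
body scene [167. 118.]
body top [244. 132.]
mouth scene [167. 133.]
mouth top [243. 136.]
```

```bash
python3 - <<'E'
from h import *
s=grab("scene")
c=cv2.resize(s[150:290,240:370],(650,700))[:600]
for nm,X in (("f+x",(.666,-.064,.066)),("f-x",(.566,-.064,.066)),("body",(.616,-.026,.127))):
    p=(proj("scene",X)-(240,150))*5; cv2.circle(c,tuple(int(v) for v in p),5,(255,0,255),2)
cv2.imwrite("pics/g2.png",c)
E
```

```text
(no output)
```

View pics/g2.png

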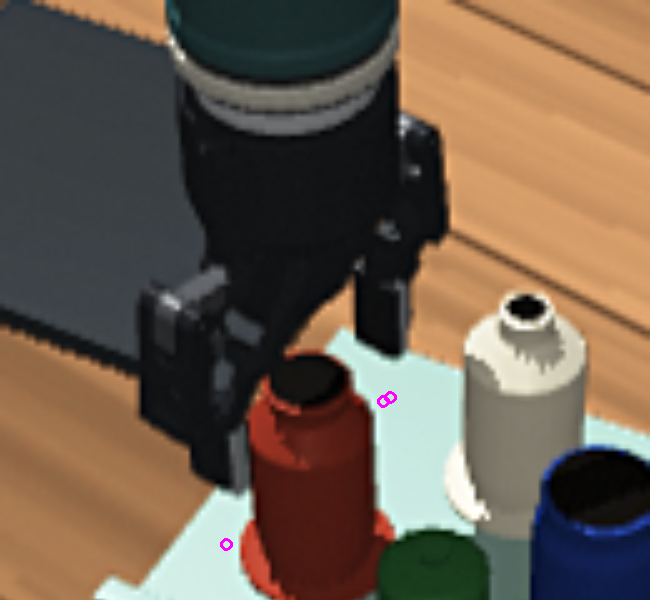

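The fingers sit about 10 px above my predicted marks, and the f-x tip is near (385,355) against a predicted (390,397). I'll check the top view to see which direction is off.

```bash
python3 - <<'E'
from h import *
s=grab("top")
c=cv2.resize(s[150:270,290:410],(600,600))
for nm,X in (("f+x",(.666,-.064,.066)),("f-x",(.566,-.064,.066)),("body",(.616,-.064,.127)),("m",(.6161,-.0647,.113))):
    p=(proj("top",X)-(290,150))*5; print(nm,p);cv2.circle(c,tuple(int(v) for v in p),5,(255,0,255),2)
cv2.imwrite("pics/g3.png",cv2.convertScaleAbs(c,alpha=1.6))
E
```

```text
f+x [229.55589069 279.6449818 ]
f-x [233.69814166 544.70563453]
body [242.28423082 381.330865  ]
m [241.67890422 388.20821887]
```

View pics/g3.png

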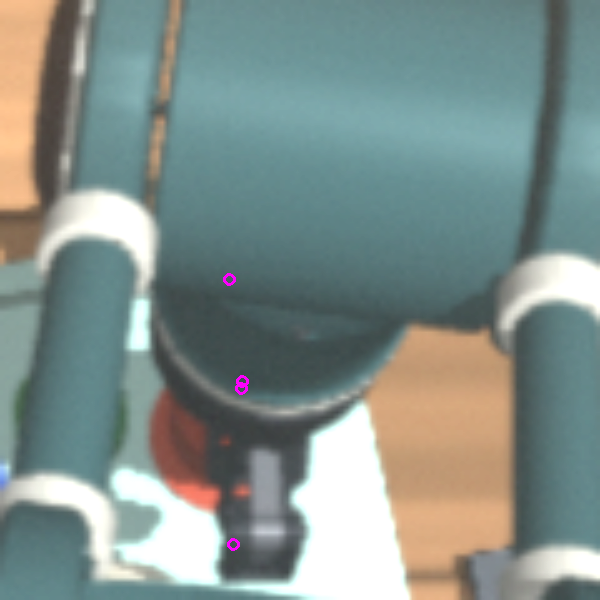

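>>> {"op": "play_rows", "data": {"commands": [[0,0,-3,0,0,0],[0,0,-3,0,0,0],[0,0,-3,0,0,0],[0,0,-3,0,0,0],[0,0,0,0,0,0]]}}

```text
time: 4.72
tool_pos: [0.6213, -0.0652, 0.1822]
tcp_rot: [2.213, 2.213, 0.014]
wrist_force: [1.3, -0.5, 0.9]
width: 1.003
grip_force: 0.0
```

>>> {"op": "play_rows", "data": {"commands": [[-3.5,-1.8,0,0,0,0],[-3.5,-1.8,0,0,0,0],[-3.5,-1.8,0,0,0,0],[-3.5,-1.8,0,0,0,0],[-3.5,-1.8,0,0,0,0]], "grip": 1, "force": 20}}

```text
time: 5.13
tool_pos: [0.5253, -0.2408, 0.1736]
tcp_rot: [2.219, 2.221, 0.001]
wrist_force: [0.4, -0.2, 0.4]
width: 0.297
grip_force: 0.0
```

>>> {"op": "play_rows", "data": {"commands": [[-3.5,-1.8,0,0,0,0],[-2,-1,0,0,0,0],[0,0,3,0,0,0],[0,0,3,0,0,0],[0,0,3,0,0,0]]}}

```text
time: 5.55
tool_pos: [0.4986, -0.2962, 0.0834]
tcp_rot: [2.22, 2.216, 0.002]
wrist_force: [0.0, 0.7, 0.2]
width: 0.002
grip_force: 0.0
```

>>> {"op": "play_rows", "data": {"commands": [[0,0,0,0,0,0],[0,0,0,0,0,0],[0,0,0,0,0,0]]}}

```text
time: 5.8
tool_pos: [0.499, -0.295, 0.0842]
tcp_rot: [2.22, 2.22, 0.001]
wrist_force: [-0.6, 1.0, 0.6]
width: 0.001
grip_force: 0.0
```

```bash
python3 - <<'E'
from h import *
p0=sensors.read_state();print(p0["tool_pos"],p0["tcp_rot"],p0["width"]);T=p0["tool_pos"]
s=grab("scene");t=grab("top")
out=[]
for n,im in (("scene",s),("top",t)):
    p=proj(n,T);o=np.round(p-40-np.array([0,15])).astype(int);c=cv2.resize(im[o[1]:o[1]+110,o[0]:o[0]+80],(400,550))
    print(n,o,p,(p-o)*5)
    q=(p-o)*5;cv2.circle(c,tuple(int(v) for v in q),4,(255,0,255),1);out.append(c)
cv2.imwrite("pics/g4.png",cv2.convertScaleAbs(np.hstack(out),alpha=1.5))
E
```

```text
[ 0.4989622  -0.29501084  0.08418521] [2.21952796e+00 2.21998037e+00 8.71357059e-04] 0.0012271277100411062
scene [217 108] [257.22308269 162.96970714] [201.11541344 274.84853568]
top [427 239] [466.62662928 294.16608068] [198.13314641 275.83040339]
```

View pics/g4.png

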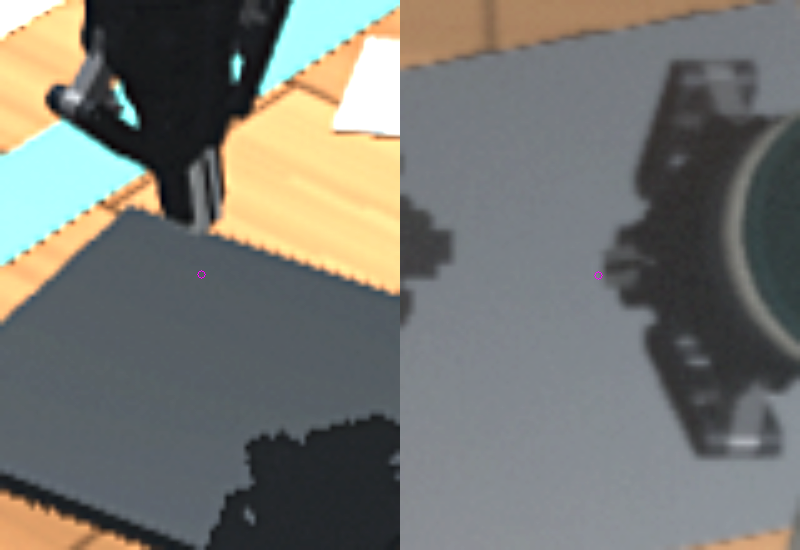

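The closed fingertips appear at (195,228) in the scene crop where (201,275) was predicted. In the top crop they are near (213,264) where (198,276) was predicted. So reported and seen tool positions disagree, and I'll triangulate the real tip.

```bash
python3 - <<'E'
from h import *
a=(217+195/5,108+226/5)
for b in ((210,264),(215,264),(220,264)):
    print(tri(a,(427+b[0]/5,239+b[1]/5)))
T=sensors.read_state()["tool_pos"];print(T)
import workcell.bot as B
print([ (k,getattr(bot,k)) for k in dir(bot) if not k.startswith('_')])
print(proj("scene",(0,0,0)),proj("top",(0.2,-0.0,0)))
E
```

```text
[ 0.50218464 -0.28997683  0.11505577]
[ 0.50181164 -0.29134453  0.11443196]
[ 0.50143969 -0.29271054  0.11381324]
[ 0.49982549 -0.29548818  0.08521571]Traceback (most recent call last):
  File "<stdin>", line 6, in <module>
ModuleNotFoundError: No module named 'workcell.bot'; 'workcell' is not a package
```

The real tip looks about 29 mm higher than reported, so I'll probe the slate (top at 0.012 m) gently with the shut fingers.

>>> {"op": "play_rows", "data": {"commands": [[0,0,2.5,0,0,0],[0,0,2.5,0,0,0],[0,0,0.5,0,0,0],[0,0,0,0,0,0],[0,0,0,0,0,0]]}}

```text
time: 6.32
tool_pos: [0.4987, -0.2948, 0.0287]
tcp_rot: [2.22, 2.221, 0.001]
wrist_force: [0.5, -0.5, -0.0]
width: -0.001
grip_force: 0.0
```

```bash
python3 - <<'E'
from h import *
p0=sensors.read_state();print(p0["tool_pos"],p0["wrist_force"]);T=p0["tool_pos"]
s=grab("scene");t=grab("top")
out=[]
for n,im in (("scene",s),("top",t)):
    p=proj(n,T);o=np.round(p-40-np.array([0,15])).astype(int);c=cv2.resize(im[o[1]:o[1]+110,o[0]:o[0]+80],(400,550),interpolation=cv2.INTER_CUBIC)
    print(n,o,(p-o)*5)
    q=(p-o)*5;cv2.circle(c,tuple(int(v) for v in q),4,(255,0,255),1);out.append(c)
cv2.imwrite("pics/g5.png",cv2.convertScaleAbs(np.hstack(out),alpha=2.5))
E
```

```text
[ 0.49869551 -0.29484068  0.02870654] [ 0.50361849 -0.5319789  -0.04463641]
scene [220 127] [199.49614677 274.73596868]
top [417 241] [200.7186449  272.96807869]
```

View pics/g5.png

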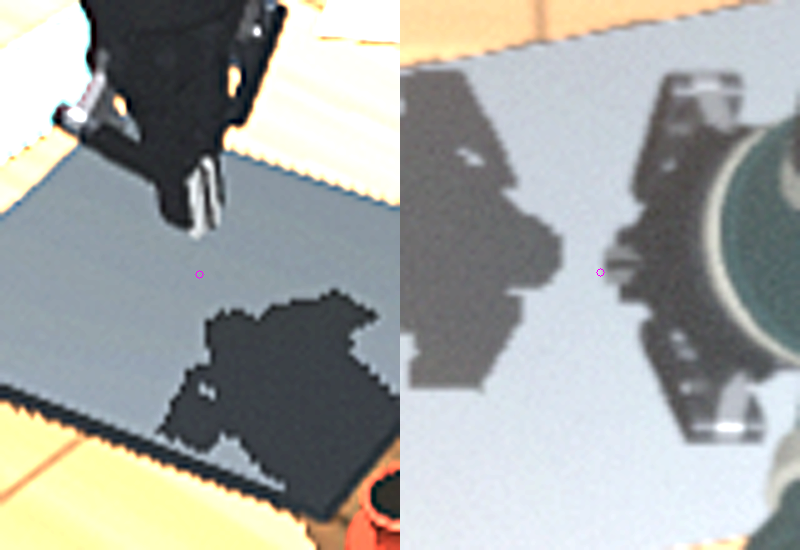

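The shadow and tip are clearly separated, with the tip at (197,232) and the mark at (199,275), so the tool really is higher than reported. I'll probe further down.

>>> {"op": "play_rows", "data": {"commands": [[0,0,1,0,0,0],[0,0,0.7,0,0,0],[0,0,0,0,0,0],[0,0,0,0,0,0]]}}

```text
time: 6.75
tool_pos: [0.497, -0.294, 0.0094]
tcp_rot: [-2.22, -2.22, 0.001]
wrist_force: [-0.0, -0.1, -0.0]
width: 0.001
grip_force: 0.0
```

>>> {"op": "play_rows", "data": {"commands": [[0,0,0.5,0,0,0],[0,0,0,0,0,0],[0,0,0,0,0,0]]}}

```text
time: 7.0
tool_pos: [0.4975, -0.2942, 0.0049]
tcp_rot: [-2.221, -2.221, 0.0]
wrist_force: [0.4, 0.0, 0.3]
width: -0.002
grip_force: 0.0
```

>>> {"op": "play_rows", "data": {"commands": [[0,0,0.5,0,0,0],[0,0,0,0,0,0],[0,0,0,0,0,0]]}}

```text
time: 7.25
tool_pos: [0.4975, -0.2942, -0.0001]
tcp_rot: [-2.221, -2.221, 0.0]
wrist_force: [-0.0, 0.1, -0.0]
width: 0.003
grip_force: 0.0
```

>>> {"op": "play_rows", "data": {"commands": [[0,0,0.4,0,0,0],[0,0,0,0,0,0],[0,0,0,0,0,0]]}}

```text
time: 7.5
tool_pos: [0.4975, -0.2943, -0.004]
tcp_rot: [-2.221, -2.221, 0.0]
wrist_force: [-0.2, 0.6, 0.3]
width: -0.0
grip_force: 0.0
```

>>> {"op": "play_rows", "data": {"commands": [[0,0,0.3,0,0,0],[0,0,0,0,0,0],[0,0,0,0,0,0]]}}

```text
time: 7.75
tool_pos: [0.4976, -0.2943, -0.0069]
tcp_rot: [-2.221, -2.221, 0.0]
wrist_force: [0.4, 0.8, -0.6]
width: 0.0
grip_force: 0.0
```

>>> {"op": "play_rows", "data": {"commands": [[0,0,0.3,0,0,0],[0,0,0,0,0,0],[0,0,0,0,0,0]]}}

```text
time: 8.0
tool_pos: [0.4975, -0.2943, -0.01]
tcp_rot: [-2.221, -2.221, 0.0]
wrist_force: [-0.5, -0.0, 1.2]
width: -0.001
grip_force: 0.0
```

>>> {"op": "play_rows", "data": {"commands": [[0,0,0.2,0,0,0],[0,0,0,0,0,0],[0,0,0,0,0,0]]}}

```text
time: 8.25
tool_pos: [0.4976, -0.2943, -0.0119]
tcp_rot: [-2.221, -2.221, 0.0]
wrist_force: [0.2, 0.0, 0.4]
width: 0.001
grip_force: 0.0
```

>>> {"op": "play_rows", "data": {"commands": [[0,0,0.2,0,0,0],[0,0,0,0,0,0],[0,0,0,0,0,0]]}}

```text
time: 8.5
tool_pos: [0.4976, -0.2943, -0.0139]
tcp_rot: [-2.221, -2.221, 0.0]
wrist_force: [0.1, 0.3, 0.2]
width: 0.002
grip_force: 0.0
```

>>> {"op": "play_rows", "data": {"commands": [[0,0,0.2,0,0,0],[0,0,0,0,0,0],[0,0,0,0,0,0]]}}

```text
time: 8.75
tool_pos: [0.4976, -0.2943, -0.0159]
tcp_rot: [-2.221, -2.221, 0.0]
wrist_force: [-0.3, 0.3, -0.3]
width: 0.001
grip_force: 0.0
```

>>> {"op": "play_rows", "data": {"commands": [[0,0,0.1,0,0,0],[0,0,0,0,0,0],[0,0,0,0,0,0]]}}

```text
time: 9.0
tool_pos: [0.4977, -0.2944, -0.0168]
tcp_rot: [-2.221, -2.221, 0.0]
wrist_force: [0.1, -0.1, 0.1]
width: -0.0
grip_force: 0.0
```

>>> {"op": "play_rows", "data": {"commands": [[0,0,0.1,0,0,0],[0,0,0,0,0,0],[0,0,0,0,0,0]]}}

```text
time: 9.25
tool_pos: [0.4979, -0.2945, -0.0169]
tcp_rot: [2.221, 2.221, -0.0]
wrist_force: [-1.7, 0.8, 6.4]
width: 0.004
grip_force: 2.6
```

Contact came at a reported z of -0.017, so the real tip is 28.8 mm higher than reported, which agrees with vision. Now the sideways offset, worked out from the views I already have.

```bash
python3 - <<'E'
from h import *
print("pred g5 .4987,-.2948")
print("tip +y face", plane("top",(417+205/5,241+262/5),.0577))
for z in (.11,.13,.15): print("knuckle mid x",z,plane("top",(417+320/5,241+257.5/5),z)[0])
# scene tip bottom end in g5 ~ (200,237) lowest; left edge (165..222)
for p in ((200,237),(195,230)): print("scene tip",plane("scene",(220+p[0]/5,127+p[1]/5),.0577))
s=grab("scene","s_touch.png");t=grab("top","t_touch.png")
T=sensors.read_state()["tool_pos"];print(T)
out=[]
for n,im in (("scene",s),("top",t)):
    p=proj(n,T+[0,0,.029]);o=np.round(p-[25,40]).astype(int);c=cv2.resize(im[o[1]:o[1]+60,o[0]:o[0]+50],(400,480),interpolation=cv2.INTER_CUBIC)
    print(n,o,(p-o)*8);q=(p-o)*8;cv2.circle(c,tuple(int(v) for v in q),3,(255,0,255),1);out.append(c)
cv2.imwrite("pics/g6.png",cv2.convertScaleAbs(np.hstack(out),alpha=2.2))
E
```

```text
pred g5 .4987,-.2948
tip +y face [ 0.50158498 -0.2877338   0.0577    ]
knuckle mid x 0.11 0.5005844928662836
knuckle mid x 0.13 0.499694585877995
knuckle mid x 0.15 0.4988046788897063
scene tip [ 0.50260394 -0.28666653  0.0577    ]
scene tip [ 0.50029211 -0.29203176  0.0577    ]
[ 0.49786633 -0.29443021 -0.01694878]
scene [236 147] [199.9422501  322.24046817]
top [429 256] [202.77500849 323.04777894]
```

View pics/g6.png

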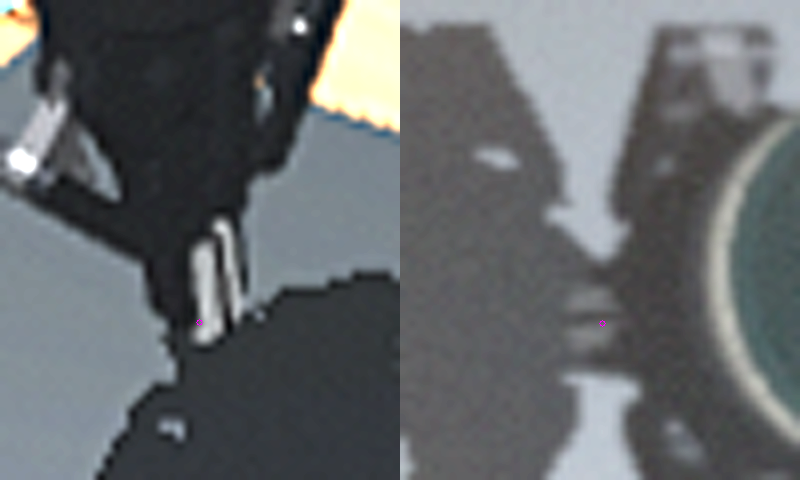

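The gap between the pads' +y faces ends at scene crop (222,338) and top crop (166,316).

```bash
python3 - <<'E'
from h import *
a=(236+222/8,147+338/8);b=(429+166/8,256+316/8)
print(plane("scene",a,.012),plane("top",b,.012),tri(a,b),sensors.read_state()["tool_pos"])
E
```

```text
[ 0.49905395 -0.28434275  0.012     ] [ 0.49963181 -0.28557875  0.012     ] [ 0.49926358 -0.28502557  0.01197274] [ 0.49786633 -0.29443021 -0.01694878]
```

The real tip is the reported position plus about (+1, -1.5, +29) mm. To put the real tip at z 0.053, I need a reported z of 0.024. Back to the red vase.

>>> {"op": "play_rows", "data": {"commands": [[0,0,-3.2,0,0,0],[0,0,-3.2,0,0,0],[0,0,-3.2,0,0,0],[0,0,-3.2,0,0,0],[0,0,-3.2,0,0,0]], "grip": 1}}

```text
time: 9.77
tool_pos: [0.4975, -0.2942, 0.1438]
tcp_rot: [-2.221, -2.221, 0.0]
wrist_force: [0.1, 0.8, 1.0]
width: -0.0
grip_force: 0.0
```

>>> {"op": "play_rows", "data": {"commands": [[3.3,1.67,0,0,0,0],[3.3,1.67,0,0,0,0],[3.3,1.67,0,0,0,0],[3.3,1.67,0,0,0,0],[3.3,1.67,0,0,0,0]], "grip": 0}}

```text
time: 10.18
tool_pos: [0.5818, -0.128, 0.1426]
tcp_rot: [2.222, 2.22, 0.001]
wrist_force: [0.3, -0.6, -0.7]
width: 0.706
grip_force: 0.0
```

>>> {"op": "play_rows", "data": {"commands": [[3.3,1.67,0,0,0,0],[3.3,1.67,0,0,0,0],[0,0,0,0,0,0],[0,0,0,0,0,0]]}}

```text
time: 10.52
tool_pos: [0.6152, -0.0614, 0.1421]
tcp_rot: [-2.217, -2.226, 0.0]
wrist_force: [-1.5, -0.5, 0.0]
width: 1.002
grip_force: 0.0
```

>>> {"op": "play_rows", "data": {"commands": [[-0.2,0,2.5,0,0,0],[0,0,2.5,0,0,0],[0,0,2.5,0,0,0],[0,0,2,0,0,0],[0,0,0,0,0,0]]}}

```text
time: 10.93
tool_pos: [0.6095, -0.0662, 0.042]
tcp_rot: [-2.218, -2.214, 0.01]
wrist_force: [-1.1, -0.5, -0.5]
width: 0.997
grip_force: 0.0
```

>>> {"op": "play_rows", "data": {"commands": [[0,0,1.2,0,0,0],[0,0,1.1,0,0,0],[0,0,0,0,0,0],[0,0,0,0,0,0]]}}

```text
time: 11.27
tool_pos: [0.6145, -0.0657, 0.0243]
tcp_rot: [-2.222, -2.221, 0.0]
wrist_force: [0.4, -0.3, 0.5]
width: 1.001
grip_force: 0.0
```

```bash
python3 - <<'E'
from h import *
s=grab("scene");t=grab("top");print(sensors.read_state()["tool_pos"])
a=cv2.resize(s[180:290,270:380],(400,400));b=cv2.resize(t[190:300,290:400],(400,400))
cv2.imwrite("pics/g7.png",cv2.convertScaleAbs(np.hstack([a,b]),alpha=1.6))
E
```

```text
[ 0.61553746 -0.06563623  0.02533752]
```

View pics/g7.png

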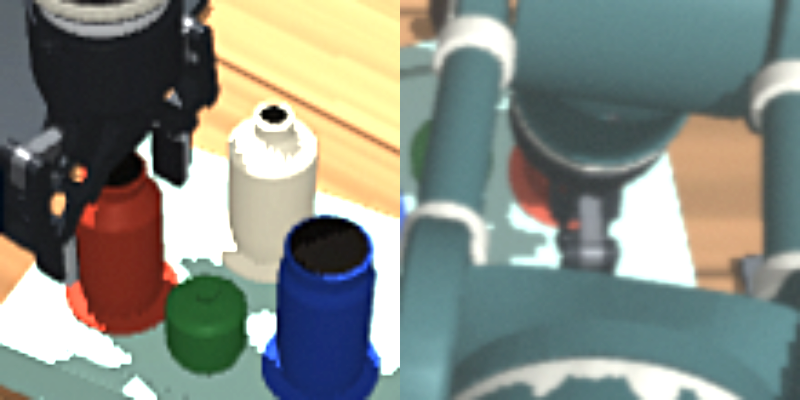

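Both fingers appear either side of the red vase in the scene crop, with tips at (65,275) and (172,180). In the top crop the knuckle is at (588,250), so I'll check the y offset.

```bash
python3 - <<'E'
from h import *
k=400/110
print("vase axis z.067 in crop",(proj("scene",(.616,-.065,.067))-(270,180))*k)
for z in (.10,.12,.14): print(z,plane("top",(290+188/k,190+255/k),z))
m=np.array([118,228])/k+(270,180); print("mid tips", plane("scene",m,.067))
for p in ((65,275),(172,180)): print(plane("scene",np.array(p)/k+(270,180),.067))
E
```

```text
vase axis z.067 in crop [115.6575352  229.98466848]
0.1 [ 0.55991976 -0.07060886  0.1       ]
0.12 [ 0.55766611 -0.06913588  0.12      ]
0.14 [ 0.55541247 -0.0676629   0.14      ]
mid tips [ 0.61409824 -0.06495011  0.067     ]
[ 0.6572766  -0.06507702  0.067     ]
[ 0.56774658 -0.06486951  0.067     ]
```

The midpoint of the tips matches the vase axis within 2 mm, so I'll close and lift.

>>> {"op": "play_rows", "data": {"commands": [[0,0,0,0,0,0],[0,0,0,0,0,0],[0,0,0,0,0,0],[0,0,0,0,0,0],[0,0,0,0,0,0]], "grip": 1, "force": 30}}

```text
time: 11.78
tool_pos: [0.6153, -0.0654, 0.0252]
tcp_rot: [2.221, 2.221, 0.001]
wrist_force: [-0.7, -0.3, 5.0]
width: 0.575
grip_force: 31.9
```

>>> {"op": "play_rows", "data": {"commands": [[0,0,0,0,0,0],[0,0,-0.5,0,0,0],[0,0,-1,0,0,0],[0,0,-1,0,0,0],[0,0,0,0,0,0]]}}

```text
time: 12.2
tool_pos: [0.6162, -0.0657, 0.0516]
tcp_rot: [2.219, 2.22, 0.003]
wrist_force: [0.3, -0.9, -1.8]
width: 0.576
grip_force: 31.9
```

>>> {"op": "play_rows", "data": {"commands": [[0,0,-2.5,0,0,0],[0,0,-2.5,0,0,0],[0,0,-2.5,0,0,0],[0,0,-2,0,0,0],[0,0,0,0,0,0]]}}

```text
time: 12.62
tool_pos: [0.6185, -0.066, 0.1502]
tcp_rot: [2.216, 2.216, 0.009]
wrist_force: [2.1, -0.3, -2.5]
width: 0.575
grip_force: 32.8
```

>>> {"op": "play_rows", "data": {"commands": [[-2,-0.7,0,0,0,0],[-3,-1.1,0,0,0,0],[-3,-1.1,0,0,0,0],[-3,-1.1,0,0,0,0],[-3,-1.1,0,0,0,0]]}}

```text
time: 13.03
tool_pos: [0.5622, -0.2061, 0.1425]
tcp_rot: [-2.219, -2.221, 0.001]
wrist_force: [0.0, -1.3, -3.4]
width: 0.577
grip_force: 32.7
```

>>> {"op": "play_rows", "data": {"commands": [[-3,-1.1,0,0,0,0],[-3,-1.1,0,0,0,0],[-3,-1.1,0,0,0,0],[-3,-1.1,0,0,0,0],[-3,-1.1,0,0,0,0]]}}

```text
time: 13.45
tool_pos: [0.5071, -0.3562, 0.1424]
tcp_rot: [-2.22, -2.22, 0.0]
wrist_force: [0.3, 0.1, -3.2]
width: 0.574
grip_force: 32.7
```

>>> {"op": "play_rows", "data": {"commands": [[-1.5,-0.4,0,0,0,0],[0,0,0,0,0,0],[0,0,0,0,0,0]]}}

```text
time: 13.7
tool_pos: [0.5038, -0.3705, 0.1428]
tcp_rot: [-2.222, -2.217, -0.001]
wrist_force: [-0.1, 0.3, -4.4]
width: 0.57
grip_force: 32.7
```

>>> {"op": "play_rows", "data": {"commands": [[0,0,2.5,0,0,0],[0,0,2.5,0,0,0],[0,0,2.5,0,0,0],[0,0,2,0,0,0],[0,0,0,0,0,0]]}}

```text
time: 14.12
tool_pos: [0.5013, -0.3655, 0.0431]
tcp_rot: [-2.212, -2.215, 0.001]
wrist_force: [-1.0, -0.1, -4.2]
width: 0.579
grip_force: 32.7
```

>>> {"op": "play_rows", "data": {"commands": [[0,0,1.2,0,0,0],[0,0,1,0,0,0],[0,0,0,0,0,0],[0,0,0,0,0,0],[0,0,0,0,0,0]]}}

```text
time: 14.53
tool_pos: [0.5055, -0.3709, 0.0283]
tcp_rot: [2.22, 2.22, 0.0]
wrist_force: [-0.4, 0.2, -3.1]
width: 0.573
grip_force: 32.7
```

>>> {"op": "play_rows", "data": {"commands": [[0,0,0.6,0,0,0],[0,0,0.2,0,0,0],[0,0,0,0,0,0],[0,0,0,0,0,0]]}}

```text
time: 14.87
tool_pos: [0.5046, -0.3705, 0.0193]
tcp_rot: [-2.222, -2.221, 0.0]
wrist_force: [-0.3, -0.4, -3.8]
width: 0.578
grip_force: 32.8
```

>>> {"op": "play_rows", "data": {"commands": [[0,0,0.1,0,0,0],[0,0,0,0,0,0],[0,0,0,0,0,0]]}}

```text
time: 15.12
tool_pos: [0.5047, -0.3706, 0.0193]
tcp_rot: [2.221, 2.221, -0.0]
wrist_force: [-3.0, 1.8, 4.6]
width: 0.573
grip_force: 33.4
```

Contact at 0.0193. Release, raise, and go to the cream vase.

>>> {"op": "play_rows", "data": {"commands": [[0,0,0,0,0,0],[0,0,0,0,0,0],[0,0,0,0,0,0],[0,0,0,0,0,0],[0,0,0,0,0,0]], "grip": 0}}

```text
time: 15.53
tool_pos: [0.5048, -0.3705, 0.0182]
tcp_rot: [2.221, 2.221, 0.0]
wrist_force: [-0.7, -0.0, -0.2]
width: 1.002
grip_force: 0.0
```

>>> {"op": "play_rows", "data": {"commands": [[0,0,-1.5,0,0,0],[0,0,-2.5,0,0,0],[0,0,-3,0,0,0],[0,0,-3,0,0,0],[0,0,-2.5,0,0,0]]}}

```text
time: 15.95
tool_pos: [0.5051, -0.3707, 0.1453]
tcp_rot: [2.22, 2.22, 0.0]
wrist_force: [0.4, -0.2, 0.3]
width: 0.999
grip_force: 0.0
```

>>> {"op": "play_rows", "data": {"commands": [[3.15,0.25,0,0,0,0],[3.15,0.25,0,0,0,0],[3.15,0.25,0,0,0,0],[3.15,0.25,0,0,0,0],[3.15,0.25,0,0,0,0]]}}

```text
time: 16.37
tool_pos: [0.5171, -0.2117, 0.1434]
tcp_rot: [2.222, 2.22, 0.0]
wrist_force: [0.7, -0.1, 0.1]
width: 1.001
grip_force: 0.0
```

>>> {"op": "play_rows", "data": {"commands": [[3.15,0.25,0,0,0,0],[3.15,0.25,0,0,0,0],[3.15,0.25,0,0,0,0],[3.15,0.25,0,0,0,0],[3.15,0.25,0,0,0,0]]}}

```text
time: 16.78
tool_pos: [0.5296, -0.0539, 0.1434]
tcp_rot: [2.221, 2.221, 0.001]
wrist_force: [0.3, 0.7, 0.4]
width: 1.001
grip_force: 0.0
```

>>> {"op": "play_rows", "data": {"commands": [[3.15,0.25,0,0,0,0],[0,0,0,0,0,0],[0,0,0,0,0,0],[0,0,0,0,0,0]]}}

```text
time: 17.12
tool_pos: [0.5322, -0.0241, 0.1433]
tcp_rot: [2.22, 2.222, -0.001]
wrist_force: [-0.9, -0.7, 0.1]
width: 1.002
grip_force: 0.0
```

>>> {"op": "play_rows", "data": {"commands": [[0,0,2.5,0,0,0],[0,0,2.5,0,0,0],[0,0,2.5,0,0,0],[0,0,2,0,0,0],[0,0,0,0,0,0]]}}

```text
time: 17.53
tool_pos: [0.5278, -0.0251, 0.0436]
tcp_rot: [-2.219, -2.215, 0.009]
wrist_force: [-1.2, 0.5, -0.6]
width: 0.994
grip_force: 0.0
```

>>> {"op": "play_rows", "data": {"commands": [[0,0,0,0,0,0],[0,0,0,0,0,0]]}}

```text
time: 17.7
tool_pos: [0.5331, -0.0249, 0.0494]
tcp_rot: [2.222, 2.219, 0.001]
wrist_force: [-0.0, 1.1, -0.2]
width: 0.998
grip_force: 0.0
```

>>> {"op": "play_rows", "data": {"commands": [[0,0,1.2,0,0,0],[0,0,1.2,0,0,0],[0,0,0,0,0,0],[0,0,0,0,0,0],[0,0,0,0,0,0]]}}

```text
time: 18.12
tool_pos: [0.532, -0.0238, 0.0242]
tcp_rot: [-2.221, -2.221, 0.0]
wrist_force: [0.2, -0.3, 0.2]
width: 1.002
grip_force: 0.0
```

>>> {"op": "play_rows", "data": {"commands": [[0,0,0,0,0,0],[0,0,0,0,0,0],[0,0,0,0,0,0],[0,0,0,0,0,0],[0,0,0,0,0,0]], "grip": 1, "force": 30}}

```text
time: 18.53
tool_pos: [0.5327, -0.0239, 0.0249]
tcp_rot: [2.221, 2.221, 0.001]
wrist_force: [-0.7, 0.8, 2.0]
width: 0.574
grip_force: 31.9
```

>>> {"op": "play_rows", "data": {"commands": [[0,0,0,0,0,0],[0,0,-0.5,0,0,0],[0,0,-1,0,0,0],[0,0,-1,0,0,0],[0,0,0,0,0,0]]}}

```text
time: 18.95
tool_pos: [0.534, -0.0241, 0.0517]
tcp_rot: [2.219, 2.219, 0.004]
wrist_force: [0.8, 0.1, -1.4]
width: 0.57
grip_force: 31.7
```

>>> {"op": "play_rows", "data": {"commands": [[0,0,-2.5,0,0,0],[0,0,-2.5,0,0,0],[0,0,-2.5,0,0,0],[0,0,-2,0,0,0],[0,0,0,0,0,0]]}}

```text
time: 19.37
tool_pos: [0.5361, -0.0243, 0.1498]
tcp_rot: [2.216, 2.216, 0.01]
wrist_force: [1.7, 0.6, -1.6]
width: 0.575
grip_force: 32.6
```

>>> {"op": "play_rows", "data": {"commands": [[-2,-0.3,0,0,0,0],[-3.1,-0.5,0,0,0,0],[-3.1,-0.5,0,0,0,0],[-3.1,-0.5,0,0,0,0],[-3.1,-0.5,0,0,0,0]]}}

```text
time: 19.78
tool_pos: [0.508, -0.1687, 0.1427]
tcp_rot: [-2.22, -2.221, 0.001]
wrist_force: [1.0, 0.3, -3.8]
width: 0.576
grip_force: 32.4
```

>>> {"op": "play_rows", "data": {"commands": [[-3.1,-0.5,0,0,0,0],[-3.1,-0.5,0,0,0,0],[-3.1,-0.5,0,0,0,0],[-3.1,-0.5,0,0,0,0],[-0.7,0,0,0,0,0]]}}

```text
time: 20.2
tool_pos: [0.4876, -0.3029, 0.1428]
tcp_rot: [2.224, 2.218, -0.004]
wrist_force: [0.0, 0.2, -2.9]
width: 0.572
grip_force: 32.4
```

>>> {"op": "play_rows", "data": {"commands": [[0,0,0,0,0,0],[0,0,0,0,0,0],[0,0,0,0,0,0]]}}

```text
time: 20.45
tool_pos: [0.4888, -0.2975, 0.1433]
tcp_rot: [-2.219, -2.221, -0.0]
wrist_force: [0.2, 0.4, -3.0]
width: 0.578
grip_force: 32.4
```

Down to reported z 0.019.

>>> {"op": "play_rows", "data": {"commands": [[0,0,2.5,0,0,0],[0,0,2.5,0,0,0],[0,0,2.5,0,0,0],[0,0,2,0,0,0],[0,0,0,0,0,0]]}}

```text
time: 20.87
tool_pos: [0.4856, -0.2946, 0.0441]
tcp_rot: [-2.212, -2.217, 0.003]
wrist_force: [-1.0, 0.4, -3.3]
width: 0.574
grip_force: 32.4
```

>>> {"op": "play_rows", "data": {"commands": [[0,0,1.2,0,0,0],[0,0,1,0,0,0],[0,0,0,0,0,0],[0,0,0,0,0,0],[0,0,0,0,0,0]]}}

```text
time: 21.28
tool_pos: [0.4899, -0.2993, 0.0282]
tcp_rot: [2.22, 2.22, 0.001]
wrist_force: [-1.0, -0.6, -2.3]
width: 0.571
grip_force: 32.4
```

>>> {"op": "play_rows", "data": {"commands": [[0,0,0.6,0,0,0],[0,0,0.2,0,0,0],[0,0,0,0,0,0],[0,0,0,0,0,0]]}}

```text
time: 21.62
tool_pos: [0.489, -0.299, 0.0192]
tcp_rot: [-2.222, -2.221, 0.0]
wrist_force: [-0.7, -0.5, -2.3]
width: 0.577
grip_force: 32.5
```

>>> {"op": "play_rows", "data": {"commands": [[0,0,0.1,0,0,0],[0,0,0,0,0,0],[0,0,0,0,0,0]]}}

```text
time: 21.87
tool_pos: [0.4893, -0.2991, 0.0189]
tcp_rot: [2.221, 2.221, -0.0]
wrist_force: [-2.1, -0.0, 3.6]
width: 0.571
grip_force: 32.9
```

>>> {"op": "play_rows", "data": {"commands": [[0,0,0,0,0,0],[0,0,0,0,0,0],[0,0,0,0,0,0],[0,0,0,0,0,0],[0,0,0,0,0,0]], "grip": 0}}

```text
time: 22.28
tool_pos: [0.4893, -0.2989, 0.0183]
tcp_rot: [2.221, 2.221, 0.0]
wrist_force: [-0.2, 0.6, -0.4]
width: 0.998
grip_force: 0.0
```

>>> {"op": "play_rows", "data": {"commands": [[0,0,-1.5,0,0,0],[0,0,-2.5,0,0,0],[0,0,-3,0,0,0],[0,0,-3,0,0,0],[0,0,-2.5,0,0,0]]}}

```text
time: 22.7
tool_pos: [0.4895, -0.2992, 0.1453]
tcp_rot: [2.221, 2.22, 0.0]
wrist_force: [0.7, 0.1, 1.1]
width: 1.001
grip_force: 0.0
```

>>> {"op": "play_rows", "data": {"commands": [[3.2,0.94,0,0,0,0],[3.2,0.94,0,0,0,0],[3.2,0.94,0,0,0,0],[3.2,0.94,0,0,0,0],[3.2,0.94,0,0,0,0]]}}

```text
time: 23.12
tool_pos: [0.5364, -0.1376, 0.1435]
tcp_rot: [2.222, 2.22, 0.0]
wrist_force: [0.4, 0.3, -0.4]
width: 1.001
grip_force: 0.0
```

>>> {"op": "play_rows", "data": {"commands": [[3.2,0.94,0,0,0,0],[3.2,0.94,0,0,0,0],[3.2,0.94,0,0,0,0],[3.2,0.94,0,0,0,0],[3.2,0.94,0,0,0,0]]}}

```text
time: 23.53
tool_pos: [0.5834, 0.0228, 0.1433]
tcp_rot: [2.221, 2.221, 0.0]
wrist_force: [0.9, 0.2, 0.4]
width: 0.994
grip_force: 0.0
```

>>> {"op": "play_rows", "data": {"commands": [[3.2,0.94,0,0,0,0],[0,0,0,0,0,0],[0,0,0,0,0,0],[0,0,0,0,0,0]]}}

```text
time: 23.87
tool_pos: [0.5922, 0.0529, 0.143]
tcp_rot: [-2.22, -2.222, 0.001]
wrist_force: [0.2, 0.3, 0.7]
width: 0.995
grip_force: 0.0
```

>>> {"op": "play_rows", "data": {"commands": [[0.1,0,2.5,0,0,0],[0,0,2.5,0,0,0],[0,0,2.5,0,0,0],[0,0,2,0,0,0],[0,0,0,0,0,0]]}}

```text
time: 24.28
tool_pos: [0.5878, 0.0521, 0.0433]
tcp_rot: [-2.219, -2.215, 0.011]
wrist_force: [-0.2, 0.6, -1.4]
width: 1.002
grip_force: 0.0
```

>>> {"op": "play_rows", "data": {"commands": [[0,0,0,0,0,0],[0,0,1.2,0,0,0],[0,0,1.2,0,0,0],[0,0,0,0,0,0],[0,0,0,0,0,0]]}}

```text
time: 24.7
tool_pos: [0.592, 0.0539, 0.0238]
tcp_rot: [-2.221, -2.221, 0.002]
wrist_force: [-0.3, 0.1, -0.1]
width: 1.008
grip_force: 0.0
```

>>> {"op": "play_rows", "data": {"commands": [[0,0,0,0,0,0],[0,0,0,0,0,0],[0,0,0,0,0,0],[0,0,0,0,0,0],[0,0,0,0,0,0]], "grip": 1, "force": 30}}

```text
time: 25.12
tool_pos: [0.593, 0.0542, 0.0252]
tcp_rot: [2.221, 2.221, 0.001]
wrist_force: [-1.6, -0.1, 4.0]
width: 0.58
grip_force: 31.2
```

>>> {"op": "play_rows", "data": {"commands": [[0,0,0,0,0,0],[0,0,-0.5,0,0,0],[0,0,-1,0,0,0],[0,0,-1,0,0,0],[0,0,0,0,0,0]]}}

```text
time: 25.53
tool_pos: [0.5945, 0.0542, 0.0518]
tcp_rot: [2.219, 2.22, 0.005]
wrist_force: [1.2, 0.7, -2.1]
width: 0.583
grip_force: 31.8
```

>>> {"op": "play_rows", "data": {"commands": [[0,0,-2.5,0,0,0],[0,0,-2.5,0,0,0],[0,0,-2.5,0,0,0],[0,0,-2,0,0,0],[0,0,0,0,0,0]]}}

```text
time: 25.95
tool_pos: [0.5966, 0.0543, 0.1502]
tcp_rot: [2.217, 2.217, 0.012]
wrist_force: [1.4, 0.3, -0.7]
width: 0.578
grip_force: 32.6
```

>>> {"op": "play_rows", "data": {"commands": [[-2,-0.7,0,0,0,0],[-3.1,-1.3,0,0,0,0],[-3.1,-1.3,0,0,0,0],[-3.1,-1.3,0,0,0,0],[-3.1,-1.3,0,0,0,0]]}}

```text
time: 26.37
tool_pos: [0.532, -0.0908, 0.1426]
tcp_rot: [-2.22, -2.221, 0.002]
wrist_force: [-0.3, -1.1, -2.4]
width: 0.578
grip_force: 32.5
```

>>> {"op": "play_rows", "data": {"commands": [[-3.1,-1.3,0,0,0,0],[-3.1,-1.3,0,0,0,0],[-3.1,-1.3,0,0,0,0],[-3.1,-1.3,0,0,0,0],[-0.9,-0.3,0,0,0,0]]}}

```text
time: 26.78
tool_pos: [0.4759, -0.2263, 0.1428]
tcp_rot: [-2.224, -2.218, 0.004]
wrist_force: [0.9, 1.5, -3.4]
width: 0.577
grip_force: 32.5
```

>>> {"op": "play_rows", "data": {"commands": [[0,0,0,0,0,0],[0,0,0,0,0,0],[0,0,0,0,0,0]]}}

```text
time: 27.03
tool_pos: [0.4784, -0.222, 0.1435]
tcp_rot: [-2.22, -2.221, -0.0]
wrist_force: [-0.3, 0.6, -3.2]
width: 0.576
grip_force: 32.5
```

>>> {"op": "play_rows", "data": {"commands": [[0,0,2.5,0,0,0],[0,0,2.5,0,0,0],[0,0,2.5,0,0,0],[0,0,2,0,0,0],[0,0,0,0,0,0]]}}

```text
time: 27.45
tool_pos: [0.4751, -0.2193, 0.0443]
tcp_rot: [-2.213, -2.217, 0.004]
wrist_force: [-2.4, 0.2, -3.4]
width: 0.578
grip_force: 32.5
```

>>> {"op": "play_rows", "data": {"commands": [[0,0,1.2,0,0,0],[0,0,1,0,0,0],[0,0,0,0,0,0],[0,0,0.6,0,0,0],[0,0,0,0,0,0]]}}

```text
time: 27.87
tool_pos: [0.4787, -0.2229, 0.0212]
tcp_rot: [2.221, 2.221, 0.0]
wrist_force: [-0.2, 0.5, -2.4]
width: 0.581
grip_force: 32.6
```

>>> {"op": "play_rows", "data": {"commands": [[0,0,0.2,0,0,0],[0,0,0,0,0,0],[0,0,0,0,0,0]]}}

```text
time: 28.12
tool_pos: [0.4789, -0.2232, 0.0197]
tcp_rot: [2.221, 2.221, 0.0]
wrist_force: [-0.6, 0.3, -2.8]
width: 0.577
grip_force: 32.6
```

>>> {"op": "play_rows", "data": {"commands": [[0,0,0.1,0,0,0],[0,0,0,0,0,0],[0,0,0,0,0,0]]}}

```text
time: 28.37
tool_pos: [0.479, -0.2233, 0.0191]
tcp_rot: [2.221, 2.221, 0.0]
wrist_force: [-1.1, -0.0, 4.0]
width: 0.58
grip_force: 33.0
```

Released on contact. Next I'll raise, turn for the jar (closing along the rail), and measure the empty discs and the jar.

>>> {"op": "play_rows", "data": {"commands": [[0,0,0,0,0,0],[0,0,0,0,0,0],[0,0,0,0,0,0],[0,0,0,0,0,0],[0,0,0,0,0,0]], "grip": 0}}

```text
time: 28.78
tool_pos: [0.4786, -0.2229, 0.0182]
tcp_rot: [2.221, 2.221, 0.0]
wrist_force: [-0.0, -0.1, 0.1]
width: 0.999
grip_force: 0.0
```

>>> {"op": "play_rows", "data": {"commands": [[0,0,-1.5,0,0,0],[0,0,-2.5,0,0,0],[0,0,-3,0,0,0],[0,0,-3,0,0,0],[0,0,-2.5,0,0,0]]}}

```text
time: 29.2
tool_pos: [0.4789, -0.2231, 0.1452]
tcp_rot: [2.221, 2.221, 0.001]
wrist_force: [1.2, 0.7, 0.2]
width: 1.0
grip_force: 0.0
```

>>> {"op": "play_rows", "data": {"commands": [[0,0,0,0,0,0.12],[0,0,0,0,0,0.12],[0,0,0,0,0,0.12],[0,0,0,0,0,0.12],[0,0,0,0,0,0.12]]}}

```text
time: 29.62
tool_pos: [0.4785, -0.2229, 0.1433]
tcp_rot: [2.783, 1.457, 0.0]
wrist_force: [-0.3, -0.9, -0.2]
width: 1.0
grip_force: 0.0
```

>>> {"op": "play_rows", "data": {"commands": [[0,0,0,0,0,0.12],[0,0,0,0,0,0.12],[0,0,0,0,0,0.12],[0,0,0,0,0,0.12],[0,0,0,0,0,0.12]]}}

```text
time: 30.03
tool_pos: [0.4785, -0.2228, 0.1431]
tcp_rot: [-3.089, -0.57, 0.0]
wrist_force: [-0.6, -1.1, 0.1]
width: 1.001
grip_force: 0.0
```

>>> {"op": "play_rows", "data": {"commands": [[0,0,0,0,0,0.12],[0,0,0,0,0,0.066],[0,0,0,0,0,0]]}}

```text
time: 30.28
tool_pos: [0.4785, -0.2229, 0.1432]
tcp_rot: [-3.128, -0.287, 0.0]
wrist_force: [-0.6, 0.5, -0.0]
width: 1.002
grip_force: 0.0
```

```bash
cat > meas.py <<'E'
from h import *
def hsv(im): return cv2.cvtColor(im,cv2.COLOR_BGR2HSV)
M={"red":lambda h:((h[...,0]<8)|(h[...,0]>172))&(h[...,1]>140),"blue":lambda h:(h[...,0]>108)&(h[...,0]<128)&(h[...,1]>130),
 "green":lambda h:(h[...,0]>50)&(h[...,0]<78)&(h[...,1]>120)}
def onboard(n,im):  # mask board-region pixels
    k=np.zeros(im.shape[:2],np.uint8)
    P=[proj(n,p) for p in ((.462,.09,.015),(.505,-.15,.015),(.70,-.105,.02),(.66,.12,.02))]
    cv2.fillConvexPoly(k,np.int32(P),1);return k>0
def ell(mask):
    b,st,c=blob(mask);cs=max(cv2.findContours(b.astype(np.uint8),0,1)[0],key=len);e=cv2.fitEllipse(cv2.convexHull(cs));return e,st[4]
E
python3 - <<'E'
from meas import *
print(sensors.read_state()["tool_pos"],sensors.read_state()["tcp_rot"],sensors.read_state()["q"])
for n in ("scene","top"):
    im=grab(n,f"pics/c_{n}.png");h=hsv(im);k=onboard(n,im)
    for c,z in (("red",.018),("blue",.018),("green",.05)):
        try: e,a=ell(M[c](h)&k);print(n,c,np.round(e[0],1),np.round(e[1],1),a,plane(n,e[0],z).round(4))
        except Exception as x: print(n,c,x)
    e=None
a=cv2.imread("pics/c_scene.png")[120:340,190:410];b=cv2.imread("pics/c_top.png")[150:370,230:550]
cv2.imwrite("pics/g8.png",np.hstack([cv2.resize(a,(325,325)),cv2.resize(b,(473,325))]))
E
```

```text
[ 0.47850402 -0.22286414  0.14316065] [-3.12833324e+00 -2.87360735e-01  1.32432061e-04] [-4.83085577e-01  3.17131999e-02  1.98152424e+00  3.19647491e-05
  1.12847437e+00  9.04496269e-01]
scene red [303.1 259.4] [23.4 30.7] 559 [ 0.6149 -0.065   0.018 ]
scene blue [357.7 280.1] [25.6 32.4] 661 [0.5904 0.0538 0.018 ]
scene green [326.2 268.4] [23.3 27.1] 450 [0.6261 0.0036 0.05  ]
top red [335.3 236.3] [28.9 29.2] 666 [ 0.616 -0.065  0.018]
top blue [273.8 248.2] [28.5 30.7] 438 [0.5932 0.055  0.018 ]
top green index 0 is out of bounds for axis 0 with size 0
```

View pics/g8.png

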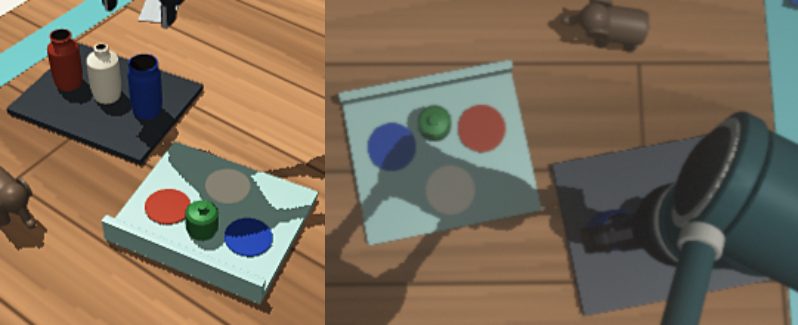

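The slate holds the red, cream and blue vases upright, and the jar is still between the discs. The disc centres match the original vase positions. On to the jar: tool x is (.983,.183) and tool y is (.183,-.983) in the world.

>>> {"op": "play_rows", "data": {"commands": [[2.54,-2.73,0,0,0,0],[2.54,-2.73,0,0,0,0],[2.54,-2.73,0,0,0,0],[2.54,-2.73,0,0,0,0],[2.54,-2.73,0,0,0,0]]}}

```text
time: 30.8
tool_pos: [0.5791, -0.064, 0.1434]
tcp_rot: [3.128, 0.292, 0.0]
wrist_force: [0.8, -0.3, 0.1]
width: 0.999
grip_force: 0.0
```

>>> {"op": "play_rows", "data": {"commands": [[2.54,-2.73,0,0,0,0],[2.54,-2.73,0,0,0,0],[0,0,0,0,0,0],[0,0,0,0,0,0]]}}

```text
time: 31.13
tool_pos: [0.6189, -0.0006, 0.143]
tcp_rot: [3.127, 0.298, -0.0]
wrist_force: [-0.8, -0.6, -0.3]
width: 0.999
grip_force: 0.0
```

>>> {"op": "play_rows", "data": {"commands": [[0,0.15,2.5,0,0,0],[0,0,2.5,0,0,0],[0,0,2.5,0,0,0],[0,0,2.5,0,0,0],[0,0,0,0,0,0]]}}

```text
time: 31.55
tool_pos: [0.6126, -0.0051, 0.0374]
tcp_rot: [-3.127, -0.289, 0.017]
wrist_force: [-1.1, 0.0, -0.8]
width: 0.999
grip_force: 0.0
```

>>> {"op": "play_rows", "data": {"commands": [[0,0,0,0,0,0],[0,0,0,0,0,0]]}}

```text
time: 31.72
tool_pos: [0.619, -0.0048, 0.0445]
tcp_rot: [3.128, 0.289, 0.002]
wrist_force: [0.8, 0.1, 0.7]
width: 0.998
grip_force: 0.0
```

>>> {"op": "play_rows", "data": {"commands": [[0,-0.25,1.2,0,0,0],[0,0,1.2,0,0,0],[0,0,1.2,0,0,0],[0,0,0,0,0,0],[0,0,0,0,0,0]]}}

```text
time: 32.13
tool_pos: [0.6166, -0.0013, 0.0057]
tcp_rot: [-3.128, -0.29, 0.005]
wrist_force: [-0.9, 0.2, 0.5]
width: 1.001
grip_force: 0.0
```

>>> {"op": "play_rows", "data": {"commands": [[0,0,1,0,0,0],[0,0,0.9,0,0,0],[0,0,0,0,0,0],[0,0,0,0,0,0]]}}

```text
time: 32.47
tool_pos: [0.617, -0.0013, -0.0128]
tcp_rot: [-3.128, -0.29, 0.003]
wrist_force: [0.0, 0.1, 0.6]
width: 0.999
grip_force: 0.0
```

Close gently on the jar and lift.

>>> {"op": "play_rows", "data": {"commands": [[0,0,0,0,0,0],[0,0,0,0,0,0],[0,0,0,0,0,0],[0,0,0,0,0,0],[0,0,0,0,0,0]], "grip": 1, "force": 25}}

```text
time: 32.88
tool_pos: [0.6187, -0.0014, -0.0111]
tcp_rot: [3.128, 0.29, 0.002]
wrist_force: [0.5, -0.2, 1.9]
width: 0.505
grip_force: 26.2
```

>>> {"op": "play_rows", "data": {"commands": [[0,0,0,0,0,0],[0,0,-0.5,0,0,0],[0,0,-1.5,0,0,0],[0,0,-2,0,0,0],[0,0,0,0,0,0]]}}

```text
time: 33.3
tool_pos: [0.6208, -0.0015, 0.0319]
tcp_rot: [3.127, 0.29, 0.009]
wrist_force: [1.3, 0.7, -0.3]
width: 0.505
grip_force: 25.9
```

>>> {"op": "play_rows", "data": {"commands": [[0,0,-2.5,0,0,0],[0,0,-2.5,0,0,0],[0,0,-2.5,0,0,0],[0,0,-2.5,0,0,0],[0,0,0,0,0,0]]}}

```text
time: 33.72
tool_pos: [0.6219, -0.0016, 0.1338]
tcp_rot: [3.127, 0.29, 0.015]
wrist_force: [2.0, -0.7, -1.0]
width: 0.503
grip_force: 26.2
```

>>> {"op": "play_rows", "data": {"commands": [[-0.4,-2,0,0,0,0],[-0.7,-3.3,0,0,0,0],[-0.7,-3.3,0,0,0,0],[-0.7,-3.3,0,0,0,0],[-0.7,-3.3,0,0,0,0]]}}

```text
time: 34.13
tool_pos: [0.557, 0.143, 0.1263]
tcp_rot: [3.128, 0.289, -0.003]
wrist_force: [0.3, -0.4, -1.4]
width: 0.504
grip_force: 26.2
```

>>> {"op": "play_rows", "data": {"commands": [[-0.7,-3.3,0,0,0,0],[-0.7,-3.3,0,0,0,0],[-0.7,-3.3,0,0,0,0],[-0.7,-3.3,0,0,0,0],[-0.7,-3.3,0,0,0,0]]}}

```text
time: 34.55
tool_pos: [0.4922, 0.2988, 0.1264]
tcp_rot: [3.127, 0.29, -0.003]
wrist_force: [0.7, 0.0, -2.2]
width: 0.502
grip_force: 26.2
```

>>> {"op": "play_rows", "data": {"commands": [[0,0,0,0,0,0],[0,0,0,0,0,0],[0,0,0,0,0,0]]}}

```text
time: 34.8
tool_pos: [0.4932, 0.2974, 0.1268]
tcp_rot: [3.127, 0.291, -0.003]
wrist_force: [-0.3, 0.1, -2.1]
width: 0.498
grip_force: 26.3
```

>>> {"op": "play_rows", "data": {"commands": [[0.15,-0.95,0,0,0,0],[0,0,2,0,0,0],[0,0,2,0,0,0],[0,0,2,0,0,0],[0,0,0,0,0,0]]}}

```text
time: 35.22
tool_pos: [0.4909, 0.3049, 0.0636]
tcp_rot: [3.125, 0.287, -0.012]
wrist_force: [-1.7, -1.2, -1.6]
width: 0.504
grip_force: 26.3
```

>>> {"op": "play_rows", "data": {"commands": [[0,0,0,0,0,0],[0,0,0.9,0,0,0],[0,0,0.7,0,0,0],[0,0,0,0,0,0],[0,0,0,0,0,0]]}}

```text
time: 35.63
tool_pos: [0.4936, 0.3074, 0.0523]
tcp_rot: [3.128, 0.289, -0.0]
wrist_force: [0.1, -0.6, -1.7]
width: 0.505
grip_force: 26.3
```

>>> {"op": "play_rows", "data": {"commands": [[0,0,0.6,0,0,0],[0,0,0.4,0,0,0],[0,0,0,0,0,0],[0,0,0,0,0,0]]}}

```text
time: 35.97
tool_pos: [0.4933, 0.3073, 0.0419]
tcp_rot: [3.128, 0.29, -0.001]
wrist_force: [0.8, -0.1, -1.7]
width: 0.504
grip_force: 26.3
```

>>> {"op": "play_rows", "data": {"commands": [[0,0,0.2,0,0,0],[0,0,0,0,0,0],[0,0,0,0,0,0]]}}

```text
time: 36.22
tool_pos: [0.4936, 0.3075, 0.0403]
tcp_rot: [3.128, 0.29, -0.0]
wrist_force: [0.5, 0.0, -1.9]
width: 0.504
grip_force: 26.3
```

>>> {"op": "play_rows", "data": {"commands": [[0,0,0.1,0,0,0],[0,0,0,0,0,0],[0,0,0,0,0,0]]}}

```text
time: 36.47
tool_pos: [0.4939, 0.3077, 0.0399]
tcp_rot: [-3.128, -0.29, -0.001]
wrist_force: [-1.8, -0.2, 2.9]
width: 0.5
grip_force: 26.7
```

>>> {"op": "play_rows", "data": {"commands": [[0,0,0,0,0,0],[0,0,0,0,0,0],[0,0,0,0,0,0],[0,0,0,0,0,0],[0,0,0,0,0,0]], "grip": 0}}

```text
time: 36.88
tool_pos: [0.4937, 0.3075, 0.0392]
tcp_rot: [3.128, 0.29, -0.0]
wrist_force: [-0.3, -0.5, 0.1]
width: 1.001
grip_force: 0.0
```

>>> {"op": "play_rows", "data": {"commands": [[0,0,-1.5,0,0,0],[0,0,-2.5,0,0,0],[0,0,-3,0,0,0],[0,0,-3,0,0,0],[0,0,0,0,0,0]]}}

```text
time: 37.3
tool_pos: [0.498, 0.3099, 0.1466]
tcp_rot: [-3.123, -0.289, -0.017]
wrist_force: [1.1, 0.6, 0.9]
width: 0.997
grip_force: 0.0
```

>>> {"op": "play_rows", "data": {"commands": [[0,0,0,0,0,-0.12],[0,0,0,0,0,-0.12],[0,0,0,0,0,-0.12],[0,0,0,0,0,-0.12],[0,0,0,0,0,-0.12]]}}

```text
time: 37.72
tool_pos: [0.4935, 0.3074, 0.1389]
tcp_rot: [2.899, 1.21, -0.0]
wrist_force: [0.6, 0.9, -0.6]
width: 1.002
grip_force: 0.0
```

>>> {"op": "play_rows", "data": {"commands": [[0,0,0,0,0,-0.12],[0,0,0,0,0,-0.12],[0,0,0,0,0,-0.12],[0,0,0,0,0,-0.12],[0,0,0,0,0,-0.12]]}}

```text
time: 38.13
tool_pos: [0.4935, 0.3074, 0.1388]
tcp_rot: [-2.412, -2.013, 0.001]
wrist_force: [0.8, -0.0, 0.4]
width: 1.002
grip_force: 0.0
```

>>> {"op": "play_rows", "data": {"commands": [[0,0,0,0,0,-0.12],[0,0,0,0,0,-0.066],[0,0,0,0,0,0]]}}

```text
time: 38.38
tool_pos: [0.4935, 0.3074, 0.1388]
tcp_rot: [-2.22, -2.223, 0.001]
wrist_force: [0.8, 0.1, 0.4]
width: 0.997
grip_force: 0.0
```

>>> {"op": "play_rows", "data": {"commands": [[-3.53,-0.1,0,0,0,0],[-3.53,-0.1,0,0,0,0],[-3.53,-0.1,0,0,0,0],[-3.53,-0.1,0,0,0,0],[-3.53,-0.1,0,0,0,0]]}}

```text
time: 38.8
tool_pos: [0.4883, 0.1296, 0.1391]
tcp_rot: [2.223, 2.22, 0.0]
wrist_force: [0.7, 0.0, 0.1]
width: 1.0
grip_force: 0.0
```

```bash
python3 - <<'E'
from meas import *
for n in ("scene","top"):
    im=grab(n);h=hsv(im);m=M["green"](h) if n=="scene" else (h[...,0]>45)&(h[...,0]<80)&(h[...,1]>80)
    k=np.zeros(m.shape,np.uint8);p=proj(n,(.4925,.3065,.1));cv2.circle(k,(int(p[0]),int(p[1])),35,1,-1)
    try: e,a=ell(m&(k>0));print(n,e,a,[plane(n,e[0],z).round(4) for z in (.09,.1)])
    except Exception as x: print(n,x)
E
```

```text
scene ((511.0991516113281, 290.0838928222656), (28.34450340270996, 30.10865592956543), 30.885875701904297) 659 [array([0.4942, 0.3068, 0.09  ]), array([0.5032, 0.3078, 0.1   ])]
top index 0 is out of bounds for axis 0 with size 0
```

>>> {"op": "play_rows", "data": {"commands": [[-3.53,-0.1,0,0,0,0],[-3.53,-0.1,0,0,0,0],[-3.53,-0.1,0,0,0,0],[-3.53,-0.1,0,0,0,0],[-3.53,-0.1,0,0,0,0]]}}

```text
time: 39.32
tool_pos: [0.4838, -0.0462, 0.1393]
tcp_rot: [2.223, 2.22, 0.001]
wrist_force: [-0.2, 0.5, 0.1]
width: 0.998
grip_force: 0.0
```

>>> {"op": "play_rows", "data": {"commands": [[-3.53,-0.1,0,0,0,0],[-3.53,-0.1,0,0,0,0],[-3.53,-0.1,0,0,0,0],[-3.53,-0.1,0,0,0,0],[-3.53,0,0,0,0,0]]}}

```text
time: 39.73
tool_pos: [0.4798, -0.2231, 0.1392]
tcp_rot: [2.223, 2.219, 0.001]
wrist_force: [0.1, 0.2, 0.3]
width: 1.003
grip_force: 0.0
```

>>> {"op": "play_rows", "data": {"commands": [[0,0,0,0,0,0],[0,0,0,0,0,0],[0,0,0,0,0,0]]}}

```text
time: 39.98
tool_pos: [0.4797, -0.2213, 0.1389]
tcp_rot: [-2.222, -2.219, -0.001]
wrist_force: [0.3, 0.4, -0.8]
width: 1.001
grip_force: 0.0
```

The jar is at (0.494, 0.307), which is centred on the wheel. Regrasp blue.

>>> {"op": "play_rows", "data": {"commands": [[-0.1,0,2.5,0,0,0],[0,0,2.5,0,0,0],[0,0,2.5,0,0,0],[0,0,2,0,0,0],[0,0,0,0,0,0]]}}

```text
time: 40.4
tool_pos: [0.476, -0.2191, 0.0396]
tcp_rot: [-2.213, -2.217, 0.004]
wrist_force: [-0.8, 0.2, -0.7]
width: 1.004
grip_force: 0.0
```

>>> {"op": "play_rows", "data": {"commands": [[0,0,0,0,0,0],[0,0,1.2,0,0,0],[0,0,1.1,0,0,0],[0,0,0,0,0,0],[0,0,0,0,0,0]]}}

```text
time: 40.82
tool_pos: [0.4793, -0.2227, 0.0209]
tcp_rot: [-2.221, -2.221, 0.0]
wrist_force: [0.3, 0.4, -0.3]
width: 0.997
grip_force: 0.0
```

>>> {"op": "play_rows", "data": {"commands": [[0,0,0,0,0,0],[0,0,0,0,0,0],[0,0,0,0,0,0],[0,0,0,0,0,0],[0,0,0,0,0,0]], "grip": 1, "force": 30}}

```text
time: 41.23
tool_pos: [0.4798, -0.2234, 0.0221]
tcp_rot: [2.221, 2.221, -0.0]
wrist_force: [-1.6, 0.5, 5.0]
width: 0.578
grip_force: 30.8
```

>>> {"op": "play_rows", "data": {"commands": [[0,0,0,0,0,0],[0,0,-0.5,0,0,0],[0,0,-1,0,0,0],[0,0,-1,0,0,0],[0,0,0,0,0,0]]}}

```text
time: 41.65
tool_pos: [0.4815, -0.2239, 0.0488]
tcp_rot: [2.219, 2.219, 0.002]
wrist_force: [0.8, 0.1, -2.1]
width: 0.577
grip_force: 31.7
```

>>> {"op": "play_rows", "data": {"commands": [[0,0,-2.5,0,0,0],[0,0,-2.5,0,0,0],[0,0,-2.5,0,0,0],[0,0,-2.5,0,0,0],[0,0,0,0,0,0]]}}

```text
time: 42.07
tool_pos: [0.4836, -0.225, 0.1526]
tcp_rot: [2.214, 2.214, 0.005]
wrist_force: [1.4, -0.2, -1.6]
width: 0.579
grip_force: 32.7
```

>>> {"op": "play_rows", "data": {"commands": [[2,0.8,0,0,0,0],[3,1.25,0,0,0,0],[3,1.25,0,0,0,0],[3,1.25,0,0,0,0],[3,1.25,0,0,0,0]]}}

```text
time: 42.48
tool_pos: [0.5374, -0.0816, 0.1451]
tcp_rot: [-2.222, -2.22, 0.001]
wrist_force: [0.9, 0.0, -3.0]
width: 0.58
grip_force: 32.6
```

>>> {"op": "play_rows", "data": {"commands": [[3,1.25,0,0,0,0],[3,1.25,0,0,0,0],[3,1.25,0,0,0,0],[3,1.25,0,0,0,0],[1.7,0.5,0,0,0,0]]}}

```text
time: 42.9
tool_pos: [0.5934, 0.0573, 0.145]
tcp_rot: [-2.219, -2.222, -0.001]
wrist_force: [-0.2, -1.2, -2.6]
width: 0.581
grip_force: 32.6
```

>>> {"op": "play_rows", "data": {"commands": [[0,0,0,0,0,0],[0,0,0,0,0,0],[0,0,0,0,0,0]]}}

```text
time: 43.15
tool_pos: [0.5918, 0.0535, 0.1451]
tcp_rot: [-2.22, -2.221, 0.003]
wrist_force: [0.3, -0.4, -3.6]
width: 0.58
grip_force: 32.6
```

>>> {"op": "play_rows", "data": {"commands": [[0.1,0.1,2.5,0,0,0],[0,0,2.5,0,0,0],[0,0,2.5,0,0,0],[0,0,2,0,0,0],[0,0,0,0,0,0]]}}

```text
time: 43.57
tool_pos: [0.5885, 0.0532, 0.0458]
tcp_rot: [-2.219, -2.215, 0.012]
wrist_force: [-0.8, -1.0, -4.1]
width: 0.579
grip_force: 32.6
```

>>> {"op": "play_rows", "data": {"commands": [[0,0,0,0,0,0],[0,0,1,0,0,0],[0,0,0.8,0,0,0],[0,0,0,0,0,0],[0,0,0,0,0,0]]}}

```text
time: 43.98
tool_pos: [0.5935, 0.0549, 0.0334]
tcp_rot: [-2.221, -2.221, 0.0]
wrist_force: [0.3, -0.7, -2.9]
width: 0.576
grip_force: 32.6
```

>>> {"op": "play_rows", "data": {"commands": [[0,0,0.2,0,0,0],[0,0,0,0,0,0],[0,0,0,0,0,0]]}}

```text
time: 44.23
tool_pos: [0.5939, 0.0551, 0.0316]
tcp_rot: [2.221, 2.221, 0.001]
wrist_force: [0.2, -0.9, -2.7]
width: 0.58
grip_force: 32.6
```

>>> {"op": "play_rows", "data": {"commands": [[0,0,0.3,0,0,0],[0,0,0,0,0,0],[0,0,0,0,0,0]]}}

```text
time: 44.48
tool_pos: [0.5937, 0.055, 0.0282]
tcp_rot: [-2.221, -2.221, 0.0]
wrist_force: [0.3, 0.0, -3.0]
width: 0.577
grip_force: 32.6
```

>>> {"op": "play_rows", "data": {"commands": [[0,0,0.1,0,0,0],[0,0,0,0,0,0],[0,0,0,0,0,0]]}}

```text
time: 44.73
tool_pos: [0.5937, 0.055, 0.0281]
tcp_rot: [-2.221, -2.221, -0.0]
wrist_force: [-3.0, 0.3, 4.5]
width: 0.581
grip_force: 33.2
```

>>> {"op": "play_rows", "data": {"commands": [[0,0,0,0,0,0],[0,0,0,0,0,0],[0,0,0,0,0,0],[0,0,0,0,0,0],[0,0,0,0,0,0]], "grip": 0}}

```text
time: 45.15
tool_pos: [0.5938, 0.055, 0.0272]
tcp_rot: [2.221, 2.221, 0.0]
wrist_force: [0.5, 0.2, 0.7]
width: 0.999
grip_force: 0.0
```

>>> {"op": "play_rows", "data": {"commands": [[0,0,-1.5,0,0,0],[0,0,-2.5,0,0,0],[0,0,-3,0,0,0],[0,0,-3,0,0,0],[0,0,-1.5,0,0,0]]}}

```text
time: 45.57
tool_pos: [0.5959, 0.0551, 0.1465]
tcp_rot: [2.219, 2.219, 0.006]
wrist_force: [0.5, 0.1, 0.8]
width: 0.998
grip_force: 0.0
```

>>> {"op": "play_rows", "data": {"commands": [[-3.22,-0.95,0,0,0,0],[-3.22,-0.95,0,0,0,0],[-3.22,-0.95,0,0,0,0],[-3.22,-0.95,0,0,0,0],[-3.22,-0.95,0,0,0,0]]}}

```text
time: 45.98
tool_pos: [0.5456, -0.1072, 0.1424]
tcp_rot: [2.22, 2.222, 0.0]
wrist_force: [0.4, -0.3, 0.1]
width: 1.001
grip_force: 0.0
```

>>> {"op": "play_rows", "data": {"commands": [[-3.22,-0.95,0,0,0,0],[-3.22,-0.95,0,0,0,0],[-3.22,-0.95,0,0,0,0],[-3.22,-0.95,0,0,0,0],[-3.22,-0.95,0,0,0,0]]}}

```text
time: 46.4
tool_pos: [0.498, -0.2685, 0.1423]
tcp_rot: [2.221, 2.221, 0.0]
wrist_force: [-0.1, 0.2, -0.5]
width: 0.999
grip_force: 0.0
```

>>> {"op": "play_rows", "data": {"commands": [[-3.22,-0.95,0,0,0,0],[0,0,0,0,0,0],[0,0,0,0,0,0],[0,0,0,0,0,0]]}}

```text
time: 46.73
tool_pos: [0.489, -0.2989, 0.142]
tcp_rot: [-2.222, -2.22, -0.001]
wrist_force: [0.1, 0.0, -0.0]
width: 1.0
grip_force: 0.0
```

>>> {"op": "play_rows", "data": {"commands": [[0,0,2.5,0,0,0],[0,0,2.5,0,0,0],[0,0,2.5,0,0,0],[0,0,2,0,0,0],[0,0,0,0,0,0]]}}

```text
time: 47.15
tool_pos: [0.486, -0.295, 0.0423]
tcp_rot: [-2.213, -2.217, 0.002]
wrist_force: [-0.6, 0.3, -0.2]
width: 0.997
grip_force: 0.0
```

>>> {"op": "play_rows", "data": {"commands": [[0,0,0,0,0,0],[0,0,1.3,0,0,0],[0,0,1.3,0,0,0],[0,0,0,0,0,0],[0,0,0,0,0,0]]}}

```text
time: 47.57
tool_pos: [0.4886, -0.2987, 0.0206]
tcp_rot: [-2.22, -2.22, 0.0]
wrist_force: [-0.0, 0.7, 0.1]
width: 0.998
grip_force: 0.0
```

>>> {"op": "play_rows", "data": {"commands": [[0,0,0,0,0,0],[0,0,0,0,0,0],[0,0,0,0,0,0],[0,0,0,0,0,0],[0,0,0,0,0,0]], "grip": 1, "force": 30}}

```text
time: 47.98
tool_pos: [0.4896, -0.2997, 0.0222]
tcp_rot: [2.221, 2.22, 0.0]
wrist_force: [-1.7, -0.1, 4.3]
width: 0.572
grip_force: 31.7
```

>>> {"op": "play_rows", "data": {"commands": [[0,0,0,0,0,0],[0,0,-0.5,0,0,0],[0,0,-1,0,0,0],[0,0,-1,0,0,0],[0,0,0,0,0,0]]}}

```text
time: 48.4
tool_pos: [0.4907, -0.3002, 0.0488]
tcp_rot: [2.219, 2.219, 0.001]
wrist_force: [-0.0, -1.1, -1.5]
width: 0.577
grip_force: 31.7
```

>>> {"op": "play_rows", "data": {"commands": [[0,0,-2.5,0,0,0],[0,0,-2.5,0,0,0],[0,0,-2.5,0,0,0],[0,0,-2.5,0,0,0],[0,0,0,0,0,0]]}}

```text
time: 48.82
tool_pos: [0.4929, -0.3016, 0.1528]
tcp_rot: [2.214, 2.214, 0.003]
wrist_force: [1.0, -0.3, -1.2]
width: 0.576
grip_force: 32.5
```

>>> {"op": "play_rows", "data": {"commands": [[2,0.3,0,0,0,0],[3,0.48,0,0,0,0],[3,0.48,0,0,0,0],[3,0.48,0,0,0,0],[3,0.48,0,0,0,0]]}}

```text
time: 49.23
tool_pos: [0.5107, -0.1578, 0.145]
tcp_rot: [-2.221, -2.22, 0.001]
wrist_force: [-0.5, 0.4, -2.6]
width: 0.569
grip_force: 32.4
```

>>> {"op": "play_rows", "data": {"commands": [[3,0.48,0,0,0,0],[3,0.48,0,0,0,0],[3,0.48,0,0,0,0],[3,0.48,0,0,0,0],[1.6,0.2,0,0,0,0]]}}

```text
time: 49.65
tool_pos: [0.5321, -0.0201, 0.1451]
tcp_rot: [-2.219, -2.222, -0.001]
wrist_force: [0.2, -0.4, -2.2]
width: 0.575
grip_force: 32.4
```

>>> {"op": "play_rows", "data": {"commands": [[0,0,0,0,0,0],[0,0,0,0,0,0],[0,0,0,0,0,0]]}}

```text
time: 49.9
tool_pos: [0.532, -0.0237, 0.1455]
tcp_rot: [-2.221, -2.222, 0.002]
wrist_force: [-0.1, -1.1, -2.4]
width: 0.571
grip_force: 32.4
```

>>> {"op": "play_rows", "data": {"commands": [[0,0,2.5,0,0,0],[0,0,2.5,0,0,0],[0,0,2.5,0,0,0],[0,0,2,0,0,0],[0,0,0,0,0,0]]}}

```text
time: 50.32
tool_pos: [0.5278, -0.0243, 0.0463]
tcp_rot: [-2.219, -2.214, 0.01]
wrist_force: [-1.1, -0.2, -3.5]
width: 0.574
grip_force: 32.3
```

>>> {"op": "play_rows", "data": {"commands": [[0,0,0,0,0,0],[0,0,1,0,0,0],[0,0,1,0,0,0],[0,0,0,0,0,0],[0,0,0,0,0,0]]}}

```text
time: 50.73
tool_pos: [0.5323, -0.0233, 0.0311]
tcp_rot: [-2.221, -2.221, 0.001]
wrist_force: [0.3, 0.4, -1.9]
width: 0.572
grip_force: 32.4
```

>>> {"op": "play_rows", "data": {"commands": [[0,0,0.2,0,0,0],[0,0,0,0,0,0],[0,0,0,0,0,0]]}}

```text
time: 50.98
tool_pos: [0.5329, -0.0232, 0.0297]
tcp_rot: [2.221, 2.221, 0.001]
wrist_force: [0.3, 0.9, -2.7]
width: 0.573
grip_force: 32.4
```

>>> {"op": "play_rows", "data": {"commands": [[-0.1,0,0.2,0,0,0],[0,0,0,0,0,0],[0,0,0,0,0,0]]}}

```text
time: 51.23
tool_pos: [0.5333, -0.0241, 0.0281]
tcp_rot: [2.221, 2.221, 0.002]
wrist_force: [-0.7, 0.9, 3.9]
width: 0.57
grip_force: 32.9
```

>>> {"op": "play_rows", "data": {"commands": [[0,0,0.1,0,0,0],[0,0,0,0,0,0],[0,0,0,0,0,0]]}}

```text
time: 51.48
tool_pos: [0.5334, -0.024, 0.0281]
tcp_rot: [2.221, 2.221, 0.002]
wrist_force: [-4.2, 1.3, 9.6]
width: 0.572
grip_force: 33.6
```

>>> {"op": "play_rows", "data": {"commands": [[0,0,0,0,0,0],[0,0,0,0,0,0],[0,0,0,0,0,0],[0,0,0,0,0,0],[0,0,0,0,0,0]], "grip": 0}}

```text
time: 51.9
tool_pos: [0.5325, -0.0243, 0.0261]
tcp_rot: [-2.221, -2.221, 0.0]
wrist_force: [1.2, -0.1, -0.8]
width: 1.001
grip_force: 0.0
```

>>> {"op": "play_rows", "data": {"commands": [[0,0,-1.5,0,0,0],[0,0,-2.5,0,0,0],[0,0,-3,0,0,0],[0,0,-3,0,0,0],[0,0,-1.5,0,0,0]]}}

```text
time: 52.32
tool_pos: [0.5346, -0.0244, 0.1451]
tcp_rot: [2.219, 2.219, 0.005]
wrist_force: [1.0, 0.2, 0.9]
width: 0.999
grip_force: 0.0
```

>>> {"op": "play_rows", "data": {"commands": [[-3.15,-0.26,0,0,0,0],[-3.15,-0.26,0,0,0,0],[-3.15,-0.26,0,0,0,0],[-3.15,-0.26,0,0,0,0],[-3.15,-0.26,0,0,0,0]]}}

```text
time: 52.73
tool_pos: [0.5192, -0.183, 0.1412]
tcp_rot: [2.221, 2.222, 0.0]
wrist_force: [-0.2, -0.9, 0.2]
width: 0.998
grip_force: 0.0
```

>>> {"op": "play_rows", "data": {"commands": [[-3.15,-0.26,0,0,0,0],[-3.15,-0.26,0,0,0,0],[-3.15,-0.26,0,0,0,0],[-3.15,-0.26,0,0,0,0],[-3.15,-0.26,0,0,0,0]]}}

```text
time: 53.15
tool_pos: [0.506, -0.3407, 0.1409]
tcp_rot: [-2.221, -2.221, 0.0]
wrist_force: [1.1, -0.1, 0.1]
width: 0.998
grip_force: 0.0
```

>>> {"op": "play_rows", "data": {"commands": [[-3.15,-0.26,0,0,0,0],[0,0,0,0,0,0],[0,0,0,0,0,0],[0,0,0,0,0,0]]}}

```text
time: 53.48
tool_pos: [0.5036, -0.3702, 0.1407]
tcp_rot: [-2.221, -2.22, -0.001]
wrist_force: [-0.0, -0.3, -0.5]
width: 0.999
grip_force: 0.0
```

>>> {"op": "play_rows", "data": {"commands": [[0,0,2.5,0,0,0],[0,0,2.5,0,0,0],[0,0,2.5,0,0,0],[0,0,2,0,0,0],[0,0,0,0,0,0]]}}

```text
time: 53.9
tool_pos: [0.5007, -0.3661, 0.041]
tcp_rot: [-2.212, -2.217, 0.001]
wrist_force: [-1.1, 0.5, -1.6]
width: 1.002
grip_force: 0.0
```

>>> {"op": "play_rows", "data": {"commands": [[0,0,0,0,0,0],[0,0,1.2,0,0,0],[0,0,1.2,0,0,0],[0,0,0,0,0,0],[0,0,0,0,0,0]]}}

```text
time: 54.32
tool_pos: [0.5035, -0.3702, 0.0217]
tcp_rot: [-2.22, -2.221, 0.0]
wrist_force: [-0.8, 0.3, 0.6]
width: 0.997
grip_force: 0.0
```

>>> {"op": "play_rows", "data": {"commands": [[0,0,0,0,0,0],[0,0,0,0,0,0],[0,0,0,0,0,0],[0,0,0,0,0,0],[0,0,0,0,0,0]], "grip": 1, "force": 30}}

```text
time: 54.73
tool_pos: [0.5047, -0.3712, 0.0232]
tcp_rot: [2.22, 2.22, 0.001]
wrist_force: [0.9, 0.0, 1.7]
width: 0.572
grip_force: 31.5
```

>>> {"op": "play_rows", "data": {"commands": [[0,0,0,0,0,0],[0,0,-0.5,0,0,0],[0,0,-1,0,0,0],[0,0,-1,0,0,0],[0,0,0,0,0,0]]}}

```text
time: 55.15
tool_pos: [0.5051, -0.3717, 0.0497]
tcp_rot: [2.219, 2.219, 0.0]
wrist_force: [1.0, -0.3, -2.2]
width: 0.576
grip_force: 31.9
```

>>> {"op": "play_rows", "data": {"commands": [[0,0,-2.5,0,0,0],[0,0,-2.5,0,0,0],[0,0,-2.5,0,0,0],[0,0,-2.5,0,0,0],[0,0,0,0,0,0]]}}

```text
time: 55.57
tool_pos: [0.5073, -0.3734, 0.1541]
tcp_rot: [2.214, 2.214, 0.002]
wrist_force: [1.4, -0.9, -1.9]
width: 0.575
grip_force: 32.8
```

>>> {"op": "play_rows", "data": {"commands": [[2,0.7,0,0,0,0],[3.1,1.12,0,0,0,0],[3.1,1.12,0,0,0,0],[3.1,1.12,0,0,0,0],[3.1,1.12,0,0,0,0]]}}

```text
time: 55.98
tool_pos: [0.5552, -0.2252, 0.1457]
tcp_rot: [-2.221, -2.219, 0.001]
wrist_force: [0.3, -0.3, -3.5]
width: 0.574
grip_force: 32.7
```

>>> {"op": "play_rows", "data": {"commands": [[3.1,1.12,0,0,0,0],[3.1,1.12,0,0,0,0],[3.1,1.12,0,0,0,0],[3.1,1.12,0,0,0,0],[3.1,1.12,0,0,0,0]]}}

```text
time: 56.4
tool_pos: [0.6112, -0.07, 0.1456]
tcp_rot: [-2.221, -2.22, 0.002]
wrist_force: [0.5, -0.2, -3.6]
width: 0.578
grip_force: 32.7
```

>>> {"op": "play_rows", "data": {"commands": [[0.7,0.3,0,0,0,0],[0,0,0,0,0,0],[0,0,0,0,0,0],[0,0,0,0,0,0]]}}

```text
time: 56.73
tool_pos: [0.6139, -0.0658, 0.1464]
tcp_rot: [-2.221, -2.22, 0.002]
wrist_force: [0.8, -0.6, -3.2]
width: 0.573
grip_force: 32.7
```

>>> {"op": "play_rows", "data": {"commands": [[0,0.1,2.5,0,0,0],[0,0,2.5,0,0,0],[0,0,2.5,0,0,0],[0,0,2,0,0,0],[0,0,0,0,0,0]]}}

```text
time: 57.15
tool_pos: [0.6106, -0.0659, 0.0467]
tcp_rot: [-2.218, -2.213, 0.01]
wrist_force: [-1.6, 1.1, -4.1]
width: 0.574
grip_force: 32.7
```

>>> {"op": "play_rows", "data": {"commands": [[0,0,0,0,0,0],[0,0,1,0,0,0],[0,0,0.9,0,0,0],[0,0,0,0,0,0],[0,0,0,0,0,0]]}}

```text
time: 57.57
tool_pos: [0.6155, -0.0648, 0.0332]
tcp_rot: [-2.221, -2.221, 0.0]
wrist_force: [1.3, 0.3, -3.3]
width: 0.575
grip_force: 32.7
```

>>> {"op": "play_rows", "data": {"commands": [[0,0,0.2,0,0,0],[0,0,0,0,0,0],[0,0,0,0,0,0]]}}

```text
time: 57.82
tool_pos: [0.6161, -0.0646, 0.0317]
tcp_rot: [2.221, 2.221, 0.001]
wrist_force: [0.1, 0.1, -3.2]
width: 0.573
grip_force: 32.7
```

>>> {"op": "play_rows", "data": {"commands": [[0,0,0.2,0,0,0],[0,0,0,0,0,0],[0,0,0,0,0,0]]}}

```text
time: 58.07
tool_pos: [0.6158, -0.0647, 0.0293]
tcp_rot: [2.221, 2.222, 0.0]
wrist_force: [0.7, 0.5, -3.0]
width: 0.572
grip_force: 32.8
```

>>> {"op": "play_rows", "data": {"commands": [[0,0,0.1,0,0,0],[0,0,0,0,0,0],[0,0,0,0,0,0]]}}

```text
time: 58.32
tool_pos: [0.6159, -0.0647, 0.0292]
tcp_rot: [2.221, 2.221, 0.0]
wrist_force: [-2.8, 0.7, 4.9]
width: 0.579
grip_force: 33.4
```

Contact. Release, raise, back off towards the slate side, and look.

>>> {"op": "play_rows", "data": {"commands": [[0,0,0,0,0,0],[0,0,0,0,0,0],[0,0,0,0,0,0],[0,0,0,0,0,0],[0,0,0,0,0,0]], "grip": 0}}

```text
time: 58.73
tool_pos: [0.6159, -0.0647, 0.0282]
tcp_rot: [2.221, 2.221, 0.0]
wrist_force: [-0.4, 0.2, -0.3]
width: 1.002
grip_force: 0.0
```

>>> {"op": "play_rows", "data": {"commands": [[0,0,-1.5,0,0,0],[0,0,-2.5,0,0,0],[0,0,-3,0,0,0],[0,0,-3,0,0,0],[0,0,-1.5,0,0,0]]}}

```text
time: 59.15
tool_pos: [0.618, -0.065, 0.1476]
tcp_rot: [2.218, 2.218, 0.005]
wrist_force: [0.7, -0.3, 1.2]
width: 1.002
grip_force: 0.0
```

>>> {"op": "play_rows", "data": {"commands": [[-3.2,-1.8,0,0,0,0],[-3.2,-1.8,0,0,0,0],[-3.2,-1.8,0,0,0,0],[-3.2,-1.8,0,0,0,0],[-3.2,-1.8,0,0,0,0]]}}

```text
time: 59.57
tool_pos: [0.5249, -0.2259, 0.1434]
tcp_rot: [2.22, 2.222, 0.0]
wrist_force: [0.3, -0.4, -0.1]
width: 1.001
grip_force: 0.0
```

>>> {"op": "play_rows", "data": {"commands": [[-3.2,-1,0,0,0,0],[-3.2,-1,0,0,0,0],[-3.2,-1,0,0,0,0],[-3.2,-1,0,0,0,0],[0,0,0,0,0,0]]}}

```text
time: 59.98
tool_pos: [0.484, -0.3583, 0.1436]
tcp_rot: [2.224, 2.215, -0.004]
wrist_force: [0.3, 0.2, -0.1]
width: 1.001
grip_force: 0.0
```

```bash
python3 - <<'E'
from h import *
s=grab("scene","pics/f_s.png");t=grab("top","pics/f_t.png")
a=cv2.resize(s[205:325,260:410],(400,320),interpolation=cv2.INTER_CUBIC);b=cv2.resize(t[190:310,235:385],(400,320),interpolation=cv2.INTER_CUBIC)
w=cv2.resize(s[240:360,450:570],(250,250));w2=cv2.resize(t[240:360,75:195],(250,250))
cv2.imwrite("pics/fin.png",np.vstack([np.hstack([a,b]),np.hstack([w,w2,np.zeros((250,300,3),np.uint8)])]))
# centering vs original views: local phase shift
s0=cv2.imread("pics/scene0.png");t0=cv2.imread("pics/top0.png")
for n,i0,i1 in (("scene",s0,s),("top",t0,t)):
    for c,X in (("red",(.6155,-.065,.10)),("cream",(.5328,-.0236,.10)),("blue",(.5925,.0548,.10))):
        p=proj(n,X).astype(int);T=i0[p[1]-9:p[1]+12,p[0]-12:p[0]+12];W=i1[p[1]-17:p[1]+20,p[0]-20:p[0]+20]
        r=cv2.matchTemplate(W,T,cv2.TM_CCOEFF_NORMED);_,v,_,l=cv2.minMaxLoc(r);print(n,c,np.array(l)-8,round(v,2))
E
```

```text
scene red [0 1] 0.8
scene cream [0 0] 0.9
scene blue [0 0] 0.94
top red [-1 -1] 0.97
top cream [ 0 -1] 0.96
top blue [0 0] 0.95
```

View pics/fin.png

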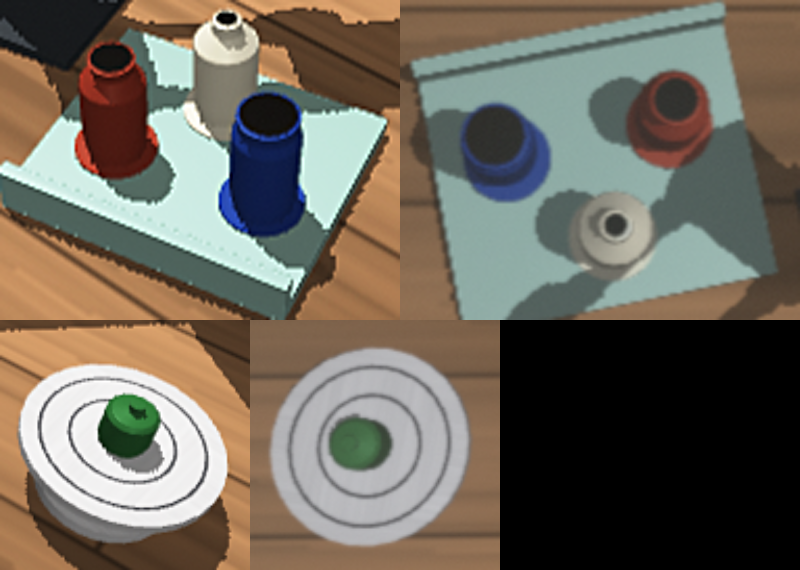

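All three vases are upright on their own discs, within about 2 mm of where they started. The jar stands in the middle of the wheel, with its top-view lean explained by its height. Handing in.

```bash
python3 -c "
from workcell import order
print(order.finish_job())"
```

```text
the job is handed in; nothing more can be done
None
```

I handed the job in with the jar centred on the banding wheel and all three vases upright on their own discs; the elephant was never approached, and the hand-in returned no verdict.

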